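# Clamp the mould cover evenly in star order

## Task

Tighten the four lever nuts on the mould's cover plate evenly, in star order and in two rounds: the nut with the red ball first, then the one diagonally opposite it, then the other two in either order. In the first round turn each lever clockwise (seen from above) only to its yellow stripe, one after another; in the second round, in the same order, turn each on until it lies against its stop pin. Leave the mallet, the tin and the scraper where they are.

Things in the scene. Friction and masses are not known exactly. Their poses are not given: they have to be found in the camera images.
- case: Square mould case fixed to the bench, at any yaw: plywood board 215 x 215 x 20 mm, white plaster and purple rubber, grey cover plate 200 x 200 mm with its top 110 mm above the bench, purple pouring rim 8 mm high in its middle. Origin: centre of the underside; z up, x and y along its sides. Four studs 75 mm from the centre towards the corners, each with a yellow stripe and a stop pin 8 mm dia, 34 mm high.
- nut_red (a joint): the nut with the red ball. Turn in rad, growing clockwise from above: 0 loose, lever pointing from case centre straight out over its corner; 1.2 over its yellow stripe; 2.4 against its stop pin, along the plate edge towards the next nut clockwise. Starts at 0 to 0.35. Friction 0.12 N m (2 to 3 N at the ball); stays where left, never rises. Hub 26 mm dia, top 24 mm above plate.
- ball_red (a point): Centre of the 20 mm ball at the lever end of the nut with the red ball: 55 mm from the stud axis, 42 mm above the plate (152 mm above the bench). The round lever, 10 mm dia, rises from the hub (19 mm above the plate) to the ball.
- stud_red (a point): Point on the vertical stud axis of the nut with the red ball, at the top face of the cover plate (110 mm above the bench).
- nut_next (a joint): the black-balled nut next clockwise from red. Turn in rad, growing clockwise from above: 0 loose, lever pointing from case centre straight out over its corner; 1.2 over its yellow stripe; 2.4 against its stop pin, along the plate edge towards the next nut clockwise. Starts at 0 to 0.35. Friction 0.12 N m (2 to 3 N at the ball); stays where left, never rises. Hub 26 mm dia, top 24 mm above plate.
- ball_next (a point): Centre of the 20 mm ball at the lever end of the black-balled nut next clockwise from red: 55 mm from the stud axis, 42 mm above the plate (152 mm above the bench). The round lever, 10 mm dia, rises from the hub (19 mm above the plate) to the ball.
- stud_next (a point): Point on the vertical stud axis of the black-balled nut next clockwise from red, at the top face of the cover plate (110 mm above the bench).
- nut_across (a joint): the black-balled nut diagonally opposite red. Turn in rad, growing clockwise from above: 0 loose, lever pointing from case centre straight out over its corner; 1.2 over its yellow stripe; 2.4 against its stop pin, along the plate edge towards the next nut clockwise. Starts at 0 to 0.35. Friction 0.12 N m (2 to 3 N at the ball); stays where left, never rises. Hub 26 mm dia, top 24 mm above plate.
- ball_across (a point): Centre of the 20 mm ball at the lever end of the black-balled nut diagonally opposite red: 55 mm from the stud axis, 42 mm above the plate (152 mm above the bench). The round lever, 10 mm dia, rises from the hub (19 mm above the plate) to the ball.
- stud_across (a point): Point on the vertical stud axis of the black-balled nut diagonally opposite red, at the top face of the cover plate (110 mm above the bench).
- nut_last (a joint): the black-balled nut next anticlockwise from red. Turn in rad, growing clockwise from above: 0 loose, lever pointing from case centre straight out over its corner; 1.2 over its yellow stripe; 2.4 against its stop pin, along the plate edge towards the next nut clockwise. Starts at 0 to 0.35. Friction 0.12 N m (2 to 3 N at the ball); stays where left, never rises. Hub 26 mm dia, top 24 mm above plate.
- ball_last (a point): Centre of the 20 mm ball at the lever end of the black-balled nut next anticlockwise from red: 55 mm from the stud axis, 42 mm above the plate (152 mm above the bench). The round lever, 10 mm dia, rises from the hub (19 mm above the plate) to the ball.
- stud_last (a point): Point on the vertical stud axis of the black-balled nut next anticlockwise from red, at the top face of the cover plate (110 mm above the bench).
- mallet: Bystander: rubber mallet lying on the bench, 260 mm long, wooden handle 26 mm thick. Origin: middle of its length, on the bench.
- tin: Bystander: closed yellow tin standing on the bench, 72 mm dia, 75 mm high. Origin: centre of its underside.
- scraper: Bystander: scraper with a wooden handle lying on the bench, 240 mm long. Origin: middle of its length, on the bench.

How it is judged:
By the outcome, as a careful person would: the job done as asked, in the order asked, and still so for the second after the job is handed in, with the robot touching nothing.
It also fails if it takes over 67 s, if anything falls off the work surface, if the arm or the gripper's body presses on something with over 40 N, if the wrist force passes 120 N, or if a joint passes its speed limit or range.

## Robot

A 6-joint arm with a two-finger parallel gripper is mounted at the origin on the work surface. World frame = base frame: x ahead of the robot, y to its left, z up, the work surface at z = 0. Lengths are in m, angles in rad, forces in N, time in s.
With the tool pointing down it reaches from about 0.325 to 0.925 m from the base axis. Payload 3.1 kg.
Tool frame: the origin (TCP) lies on the centre line of the jaws, within the pads' length; the fingertips stand 11 mm ahead of it and the grasp point (between the pads) lies 8 mm behind it; z points along the fingers, y is the direction in which the jaws open and shut (so a half turn about z gives the same grasp; the last joint's range is limited). The gripper opens to 85 mm and grips with 20 to 120 N. Pads are 22 mm wide; open, the fingers measure 114 mm over their backs; the gripper's body (76 mm by 85 mm) begins 54 mm behind the grasp point. The pads swing forward as they close: fully open they stand 13 mm farther back than shut.
Start: joints at [-1.305, 0.217, 1.613, -0, 1.311, -0.112], TCP at [0.231, -0.581, 0.211] pointing down, gripper open.
Joint ranges: [-2.75, 2.75], [-0.78, 2.1], [0.31, 2.55], [-1.13, 4.27], [0.13, 2.63], [-2.58, 2.58]. Speed limits (rad/s): [2.79, 2.79, 3.14, 3.14, 3.14, 3.14].

## Interface

Orientations are given as a unit quaternion [w, x, y, z].
In Python, from workcell import env, grab_frame, calibration gives the robot as it stands.
- The arm moves only by the tool drive_tool, never from a script. Its argument "deltas" is a list of rows, each a list of 7 numbers: the shift along the tool's x, y, z each as a share of 0.03 m, from -1 to 1, then the turn, a rotation vector about the tool's x, y, z each as a share of 0.08 rad, from -1 to 1, then the gripper command: -1 is shut, 1 is fully open, values between are in proportion. A call has 1 to 10 rows; each row shifts and turns the commanded pose from where the row before left it, along the tool's axes as they then stand; what a row does not reach is not made up. A row lasts 1/12 s, in which the tool goes at most 41.7 mm and 7.16 degrees, less where a joint would pass 70% of its speed; a pose out of reach is approached as far as the arm can. A call with a number of a shift or a turn outside -1 to 1 is refused whole. A call with a gripper value outside its range is refused whole. The fingers move at their own pace and stop on an object; "grip_force" is the grip in N (left out, the last holds). Time passes only in rows, so rows that do not move let the fingers close. It gives the time, the measured TCP pose, the force and the opening at its end, in the units of the state.
- env.get_obs(): the state, without advancing time (a new reading comes with each control period).
- grab_frame(name): name is "scene" or "top" or "wrist"; returns the picture (384x512x3 uint8, red, green, blue); there is no depth.
- calibration(name): a dict with "fx", "fy", "cx", "cy" (pixels), "world_to_cam" (4x4, takes a point from world to camera coordinates). Camera axes: x right, y up, looking along -z (the intrinsics and any distortion apply to the point x, -y, -z); pixel columns grow to the right and rows downward; lengths in m; the calibration is good to about 2 mm. A picture is of the moment at which its call begins: read the wrist's pose just before it. calibration takes no time and is no camera call; for the wrist camera it gives the pose at the moment of the call.
- env.finish_job(): hands the job in, once; it reports no verdict.
The state is a dict: "clock": time; "joints": joint angles; "qvel": joint speeds; "joint_torque": joint torques, N m; "eef_pos": TCP position; "orientation": TCP orientation; "force": force on the tool from outside, world axes, zero at the start; "ft_torque": the same for the moment, N m; "opening": opening from 0.0 (shut) to 1.0 (fully open).
Only numpy, scipy, OpenCV 4.12 (cv2) and the standard library are available. Lean on these libraries where they do the work, as an engineer would, in place of code of your own. Each camera call takes 0.05 s, during which the arm holds its last target.

## Working session

There is one attempt and no reset: what is moved stays moved. The work goes in short steps, Python scripts to look and compute and a tool call to move; the robot and the scene stay as the last step left them, time stands still between calls to the robot, and variables do not carry over. Pictures are saved under pics/ and viewed, and the job is handed in when it is done.

Besides the shell and the picture viewer there is one more tool, called after "Request:" by a JSON object that holds its "name" and its "arguments", one argument or row to a line. drive_tool: Moves the arm, as the interface text tells. Shift numbers are shares of 0.03 m and turn numbers shares of 0.08 rad, none past 1 either way. Its arguments: {"type":"object","properties":{"deltas":{"type":"array","items":{"type":"array","items":{"type":"number"}}},"grip_force":{"type":"number"}},"required":["deltas"]}

```bash
mkdir -p pics; ls
cat > h.py <<'E'
import numpy as np,cv2
from workcell import env,grab_frame,calibration
def save(name,fn):
    c=calibration(name); f=grab_frame(name); cv2.imwrite('pics/'+fn,cv2.cvtColor(f,cv2.COLOR_RGB2BGR)); return f,c
def ray(c,u,v):
    M=np.array(c['world_to_cam']);R=M[:3,:3];t=M[:3,3]
    d=np.array([(u-c['cx'])/c['fx'],-(v-c['cy'])/c['fy'],-1.0])
    return -R.T@t, R.T@d
def onplane(c,u,v,z):
    o,d=ray(c,u,v); return o+d*(z-o[2])/d[2]
def proj(c,p):
    M=np.array(c['world_to_cam']);q=M[:3,:3]@np.array(p)+M[:3,3]
    return np.array([c['cx']+c['fx']*q[0]/-q[2], c['cy']-c['fy']*q[1]/-q[2]])
E
python3 - <<'E'
from h import *
for n in ['top','scene','wrist']:
    f,c=save(n,n+'1.png'); print(n,{k:(v if k!='world_to_cam' else np.round(v,3).tolist()) for k,v in c.items()})
o=env.get_obs(); print(o)
E
```

```text
pics
top {'fx': 373.13826381371956, 'fy': 373.13826381371956, 'cx': 262.6688100846238, 'cy': 197.04475064151598, 'world_to_cam': [[0.005, -1.0, -0.005, 0.012], [0.989, 0.004, 0.15, -0.633], [-0.15, -0.006, 0.989, -1.228], [0.0, 0.0, 0.0, 1.0]]}
scene {'fx': 476.89875922305157, 'fy': 476.89875922305157, 'cx': 254.86214947692187, 'cy': 192.27173033251873, 'world_to_cam': [[0.794, 0.608, -0.017, -0.488], [-0.412, 0.557, 0.721, 0.161], [0.448, -0.566, 0.692, -1.925], [0.0, 0.0, 0.0, 1.0]]}
wrist {'fx': 344.06100297459886, 'fy': 344.06100297459886, 'cx': 256.7319855786406, 'cy': 193.31322179192986, 'world_to_cam': [[0.369, -0.929, -0.001, -0.624], [0.887, 0.353, -0.297, 0.037], [0.277, 0.108, 0.955, -0.38], [0.0, 0.0, 0.0, 1.0]]}
{'clock': 0.15, 'joints': array([-1.30521244e+00,  2.17616900e-01,  1.61459744e+00, -3.80040040e-07,
        1.31133383e+00, -1.12232430e-01]), 'qvel': array([-1.14741966e-04, -1.39810922e-03, -4.10348236e-03,  6.51001159e-05,
       -3.43818487e-04, -1.65004508e-03]), 'joint_torque': array([-4.94005526e-04, -3.97451448e+01, -3.04415774e+01, -2.50131816e-04,
        5.84300331e-03, -3.05798881e-05]), 'eef_pos': array([ 0.23037719, -0.58025133,  0.20952929]), 'orientation': array([-9.74873266e-04,  9.82209375e-01,  1.87786549e-01, -7.50801048e-05]), 'force': array([-0.33954354,  0.28112611, -0.22944041]), 'ft_torque': array([-0.02049746, -0.004768  ,  0.00068302]), 'opening': 1.0001297537737772}
```

View pics/top1.png

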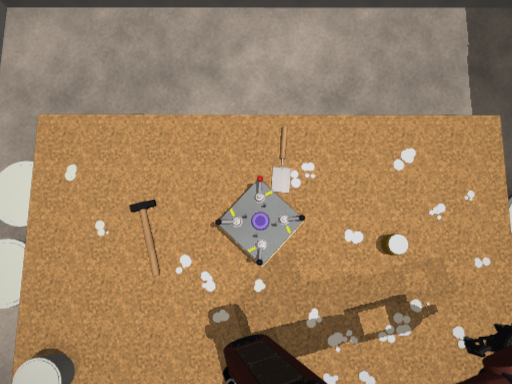

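View pics/scene1.png

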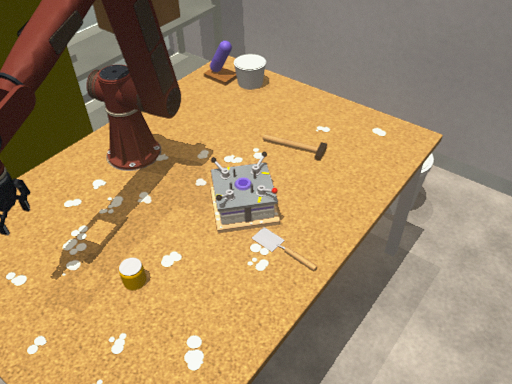

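The top view shows the case at about (260,221). The red ball is at (260,179), on the side away from the robot. The black balls are at (301,218) for next, (260,262) for across and (219,222) for last. Next I'll measure these coarsely and work out where to put the wrist camera.

Run:
```python
from h import *
c=calibration('top')
f=cv2.imread('pics/top1.png')
for n,u,v,z in [('rim',260,221,.118),('red',260,179,.152),('next',301.5,218,.152),('across',260,262,.152),('last',219,222,.152)]:
    print(n,onplane(c,u,v,z).round(4))
w=calibration('wrist');M=np.array(w['world_to_cam']);o=-M[:3,:3].T@M[:3,3]
e=env.get_obs();print('cam',o,'tcp',e['eef_pos'],'axis',-M[2,:3])
from scipy.spatial.transform import Rotation as Rr
q=e['orientation'];R=Rr.from_quat(q[[1,2,3,0]]).as_matrix();print(R.round(3));print('cam in tool',R.T@(o-e['eef_pos']),'axis in tool',R.T@-M[2,:3])
cv2.imwrite('pics/topz.png',cv2.resize(f[160:280,200:320],None,fx=5,fy=5,interpolation=cv2.INTER_CUBIC))
```

```text
rim [0.5445 0.023  0.118 ]
red [0.6745 0.0234 0.152 ]
next [ 0.5515 -0.1064  0.152 ]
across [0.416  0.0219 0.152 ]
last [0.5379 0.15   0.152 ]
cam [ 0.30186987 -0.55173334  0.37325226] tcp [ 0.23037719 -0.58025133  0.20952929] axis [-0.27645186 -0.10851268 -0.95488186]
[[ 0.929  0.369 -0.001]
 [ 0.369 -0.929  0.002]
 [ 0.    -0.002 -1.   ]]
cam in tool [ 0.07700632 -0.00045177 -0.16370557] axis in tool [-2.97192569e-01  7.34241129e-04  9.54817280e-01]
```

View pics/topz.png

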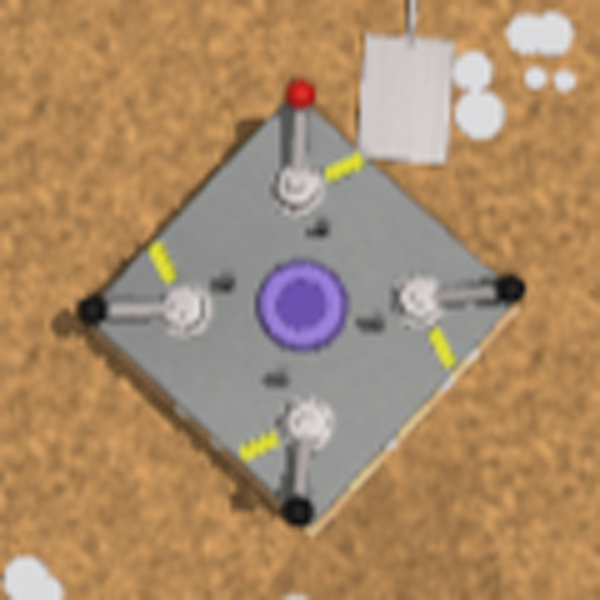

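The zoom shows each lever at its start angle, with the stripes about 1.2 rad clockwise from the corners. The pins are the dark spots inside each nut. I'll check what the gripper blocks in the wrist view.

View pics/wrist1.png

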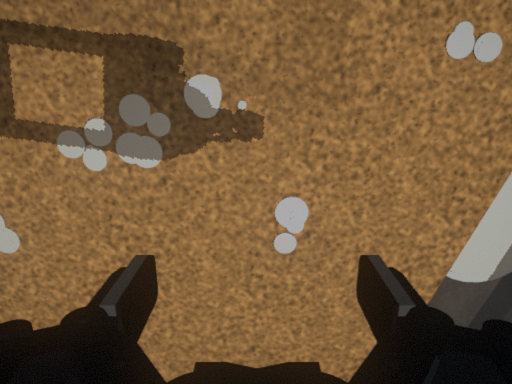

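The gripper only blocks rows below about 250, so I'll aim to get the case into the upper part of the image. I'll write a planner that suggests rows.

```bash
cat > plan.py <<'E'
from h import *
from scipy.spatial.transform import Rotation as Rr
def pose():
    e=env.get_obs();q=e['orientation'];R=Rr.from_quat(q[[1,2,3,0]]).as_matrix()
    return e['eef_pos'],np.arctan2(R[1,0],R[0,0]),e
def wrap(a): return (a+np.pi)%(2*np.pi)-np.pi
def rows(goal,psi,n=None,g=1.0,start=None,dpsi=None):
    p,s,_=pose() if start is None else (np.array(start[0]),start[1],0)
    p=p.copy(); d=wrap(psi-s) if dpsi is None else dpsi
    L=np.linalg.norm(goal-p)
    if n is None: n=int(np.ceil(max(L/.0295,abs(d)/.08,1)))
    out=[]
    p0=p.copy();s0=s
    for i in range(1,n+1):
        f=i/n; tp=p0+(goal-p0)*f; ts=s0+d*f
        w=tp-p; c,sn=np.cos(s),np.sin(s)
        t=np.array([c*w[0]+sn*w[1], sn*w[0]-c*w[1], -w[2]])/.03
        t=np.round(t,2); tz=np.round(-(ts-s)/.08,2); tz=np.clip(tz,-1,1)
        w=t*.03; p=p+np.array([c*w[0]+sn*w[1], sn*w[0]-c*w[1], -w[2]]); s-=tz*.08
        out.append([*t,0,0,tz,g])
    return out,p,s
def show(r):
    for k in range(0,len(r),10):
        print('['+','.join('['+','.join('%g'%(v+0.0) for v in x)+']' for x in r[k:k+10])+']')
E
python3 - <<'E'
from plan import *
r,p,s=rows(np.array([0.56,0.005,0.36]),2.36,n=27,dpsi=1.98); show(r);print(p,s)
E
```

```text
[[0.64,-0.52,-0.19,0,0,-0.92,1],[0.69,-0.47,-0.18,0,0,-0.91,1],[0.71,-0.43,-0.19,0,0,-0.92,1],[0.74,-0.36,-0.18,0,0,-0.92,1],[0.77,-0.32,-0.19,0,0,-0.91,1],[0.79,-0.25,-0.18,0,0,-0.92,1],[0.81,-0.2,-0.19,0,0,-0.92,1],[0.81,-0.14,-0.19,0,0,-0.91,1],[0.83,-0.07,-0.18,0,0,-0.92,1],[0.83,-0.02,-0.19,0,0,-0.92,1]]
[[0.83,0.04,-0.18,0,0,-0.91,1],[0.82,0.11,-0.19,0,0,-0.92,1],[0.81,0.16,-0.18,0,0,-0.92,1],[0.8,0.23,-0.19,0,0,-0.91,1],[0.78,0.28,-0.19,0,0,-0.92,1],[0.76,0.34,-0.18,0,0,-0.92,1],[0.73,0.39,-0.19,0,0,-0.91,1],[0.7,0.44,-0.18,0,0,-0.92,1],[0.66,0.5,-0.19,0,0,-0.92,1],[0.63,0.54,-0.19,0,0,-0.91,1]]
[[0.59,0.59,-0.18,0,0,-0.92,1],[0.54,0.63,-0.19,0,0,-0.92,1],[0.49,0.66,-0.18,0,0,-0.91,1],[0.44,0.7,-0.19,0,0,-0.92,1],[0.39,0.74,-0.18,0,0,-0.92,1],[0.34,0.75,-0.19,0,0,-0.91,1],[0.28,0.78,-0.19,0,0,-0.92,1]]
[0.5599185  0.00490431 0.36012929] 2.35781620450819
```

Request:
{"name": "drive_tool", "arguments": {
  "deltas": [
    [0.64, -0.52, -0.19, 0, 0, -0.92, 1],
    [0.69, -0.47, -0.18, 0, 0, -0.91, 1],
    [0.71, -0.43, -0.19, 0, 0, -0.92, 1],
    [0.74, -0.36, -0.18, 0, 0, -0.92, 1],
    [0.77, -0.32, -0.19, 0, 0, -0.91, 1],
    [0.79, -0.25, -0.18, 0, 0, -0.92, 1],
    [0.81, -0.2, -0.19, 0, 0, -0.92, 1],
    [0.81, -0.14, -0.19, 0, 0, -0.91, 1],
    [0.83, -0.07, -0.18, 0, 0, -0.92, 1],
    [0.83, -0.02, -0.19, 0, 0, -0.92, 1]
  ]
}}

```text
clock: 0.98
eef_pos: [0.353, -0.3628, 0.2662]
orientation: [-0.0, 0.849, 0.529, 0.0]
force: [-0.1, -0.3, 0.0]
opening: 1.001
```

Request:
{"name": "drive_tool", "arguments": {
  "deltas": [
    [0.83, 0.04, -0.18, 0, 0, -0.91, 1],
    [0.82, 0.11, -0.19, 0, 0, -0.92, 1],
    [0.81, 0.16, -0.18, 0, 0, -0.92, 1],
    [0.8, 0.23, -0.19, 0, 0, -0.91, 1],
    [0.78, 0.28, -0.19, 0, 0, -0.92, 1],
    [0.76, 0.34, -0.18, 0, 0, -0.92, 1],
    [0.73, 0.39, -0.19, 0, 0, -0.91, 1],
    [0.7, 0.44, -0.18, 0, 0, -0.92, 1],
    [0.66, 0.5, -0.19, 0, 0, -0.92, 1],
    [0.63, 0.54, -0.19, 0, 0, -0.91, 1]
  ]
}}

```text
clock: 1.82
eef_pos: [0.4749, -0.1461, 0.3221]
orientation: [-0.0, 0.603, 0.798, -0.0]
force: [0.1, -0.9, -0.3]
opening: 0.999
```

Request:
{"name": "drive_tool", "arguments": {
  "deltas": [
    [0.59, 0.59, -0.18, 0, 0, -0.92, 1],
    [0.54, 0.63, -0.19, 0, 0, -0.92, 1],
    [0.49, 0.66, -0.18, 0, 0, -0.91, 1],
    [0.44, 0.7, -0.19, 0, 0, -0.92, 1],
    [0.39, 0.74, -0.18, 0, 0, -0.92, 1],
    [0.34, 0.75, -0.19, 0, 0, -0.91, 1],
    [0.28, 0.78, -0.19, 0, 0, -0.92, 1],
    [0, 0, 0, 0, 0, 0, 1],
    [0, 0, 0, 0, 0, 0, 1]
  ]
}}

```text
clock: 2.57
eef_pos: [0.5603, 0.0051, 0.361]
orientation: [-0.0, 0.381, 0.924, -0.0]
force: [0.1, 0.4, 0.1]
opening: 1.002
```

Run:
```python
from plan import *
p,s,e=pose();print(p,s,e['clock'],e['joints'].round(2))
f,c=save('wrist','w2.png')
import pickle;pickle.dump(c,open('w2.pkl','wb'))
```

```text
[0.56031216 0.00510394 0.36098747] 2.3593409505893854 2.5667 [-0.12 -0.    1.58 -0.    1.57 -0.9 ]
```

View pics/w2.png

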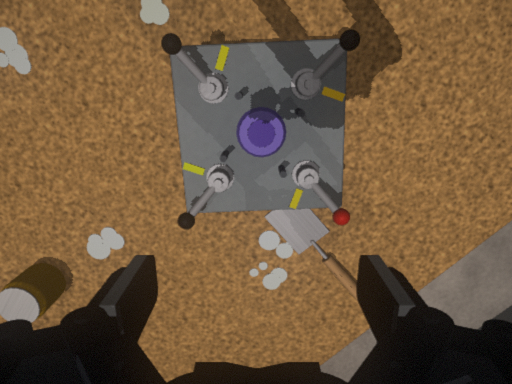

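The picture shows the red ball at (342,217), next at (186,221), across at (171,43), last at (349,40) and the rim at (261,132). Now I'll measure them precisely.

```bash
cat > meas.py <<'E'
from plan import *
def blob(mask,u,v,r=25,mn=20):
    m=np.zeros_like(mask);cv2.circle(m,(int(u),int(v)),r,255,-1);m&=mask
    cs,_=cv2.findContours(m,cv2.RETR_EXTERNAL,cv2.CHAIN_APPROX_NONE)
    cs=[k for k in cs if cv2.contourArea(k)>mn]
    if not cs:return None
    k=max(cs,key=cv2.contourArea);(cu,cv_),rr=cv2.minEnclosingCircle(k);M=cv2.moments(k)
    return M['m10']/M['m00'],M['m01']/M['m00'],rr,cv2.contourArea(k)
def masks(bgr):
    h=cv2.cvtColor(bgr,cv2.COLOR_BGR2HSV)
    return dict(pur=cv2.inRange(h,(115,60,40),(150,255,255)),
     red=cv2.inRange(h,(0,180,80),(6,255,255))|cv2.inRange(h,(174,180,80),(180,255,255)),
     blk=cv2.inRange(h,(0,0,0),(180,255,38)),
     yel=cv2.inRange(h,(18,190,110),(35,255,255)),
     wht=cv2.inRange(h,(0,0,150),(180,60,255)))
E
python3 - <<'E'
from meas import *
import pickle
c=pickle.load(open('w2.pkl','rb'));f=cv2.imread('pics/w2.png');m=masks(f)
b=blob(m['pur'],261,132,40);print('rim',b,onplane(c,b[0],b[1],.118))
for n,k,u,v in [('red','red',342,217),('next','blk',186,221),('across','blk',171,43),('last','blk',349,40)]:
    b=blob(m[k],u,v,16);print(n,np.round(b,1),onplane(c,b[0],b[1],.152).round(4))
for n,u,v in [('red',296,198),('next',194,169),('across',222,58),('last',333,94)]:
    b=blob(m['yel'],u,v,16);print('stripe',n,np.round(b,1) if b else None,onplane(c,b[0],b[1],.110).round(4) if b else '')
cv2.imwrite('pics/w2z.png',cv2.resize(f[20:240,150:370],(792,600*0+792)) if 0 else cv2.resize(f[20:240,150:370],(600,600),interpolation=cv2.INTER_CUBIC))
E
```

```text
rim (260.8803533190578, 131.6247323340471, 25.0169620513916, 1868.0) [0.5468708  0.02669417 0.118     ]
red [341.4 217.3   7.9 158. ] [0.6796 0.0264 0.152 ]Traceback (most recent call last):
  File "<stdin>", line 6, in <module>
    return _wrapfunc(a, 'round', decimals=decimals, out=out)
    return _wrapit(obj, method, *args, **kwds)
    result = getattr(arr, method)(*args, **kwds)
TypeError: unsupported operand type(s) for *: 'NoneType' and 'float'
```

```bash
sed -i 's/(180,255,38)/(180,255,60)/; s/(18,190,110)/(16,170,100)/' meas.py
python3 - <<'E'
from meas import *
import pickle
c=pickle.load(open('w2.pkl','rb'));f=cv2.imread('pics/w2.png');m=masks(f)
C=onplane(c,*blob(m['pur'],261,132,40)[:2],.118)[:2]
for n,k,u,v in [('red','red',342,217),('next','blk',186,221),('across','blk',171,43),('last','blk',349,40)]:
    b=blob(m[k],u,v,14)
    if b: print(n,np.round(b,1),onplane(c,b[0],b[1],.152).round(4))
S=[]
for n,u,v in [('red',296,198),('next',194,169),('across',222,58),('last',333,94)]:
    b=blob(m['yel'],u,v,16)
    if b: P=onplane(c,b[0],b[1],.110);S.append(P[:2]);print('stripe',n,np.round(b,1),P.round(4),np.round(P[:2]-C,4),np.hypot(*(P[:2]-C)),np.arctan2(*(P[:2]-C)[::-1]))
print(C,np.mean(S,0))
hub=[]
for n,u,v in [('red',307,176),('next',218,180),('across',211,89),('last',307,84)]:
    b=blob(m['wht'],u,v,11)
    if b: P=onplane(c,b[0],b[1],.136);hub.append(P[:2]);print('hub',n,np.round(b,1),P.round(4))
print(np.mean(hub,0))
cv2.imwrite('pics/w2z.png',cv2.resize(f[20:240,150:370],(600,600),interpolation=cv2.INTER_CUBIC))
E
```

```text
red [341.4 217.3   7.9 158. ] [0.6796 0.0264 0.152 ]
next [186.  220.3   8.2 175.5] [ 0.555  -0.1043  0.152 ]
across [171.2  43.6  11.  286.5] [0.4183 0.0272 0.152 ]
last [349.1  39.9  12.8 342. ] [0.541  0.1555 0.152 ]
stripe red [295.6 198.3   9.7  93.5] [ 0.6384 -0.0016  0.11  ] [ 0.0915 -0.0283] 0.09580638274411667 -0.3003302753193078
stripe next [193.4 168.2  10.1 100. ] [ 0.5209 -0.0645  0.11  ] [-0.026  -0.0912] 0.09482806391679438 -1.8485954758714211
stripe across [221.8  57.4  12.1 149. ] [0.4578 0.053  0.11  ] [-0.0891  0.0263] 0.09292039665011491 2.854236390189863
stripe last [332.8  93.6  11.1 146. ] [0.5753 0.1158 0.11  ] [0.0284 0.0891] 0.0934887758334503 1.2623051706915858
[0.5468708  0.02669417] [0.5480676  0.02566299]
hub red [305.5 176.9   9.6 119. ] [0.619  0.0283 0.136 ]
hub next [218.1 181.3   9.6 235. ] [ 0.5508 -0.0479  0.136 ]
hub across [211.8  93.8   8.5  62.5] [0.4786 0.019  0.136 ]
[ 5.49492741e-01 -2.13616228e-04]
```

View pics/w2z.png

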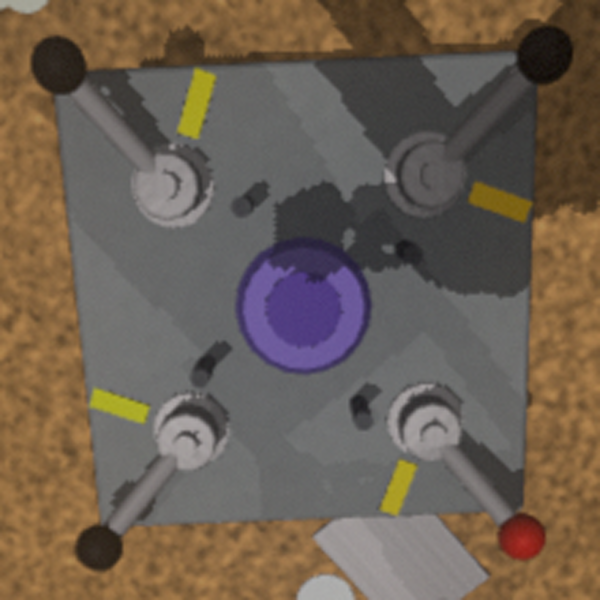

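Run:
```python
from meas import *
import pickle
c=pickle.load(open('w2.pkl','rb'))
P=[onplane(c,150+x/2.727,20+y/2.727,.110)[:2] for x,y in [(58,100),(538,56),(522,512),(102,525)]]
P=np.array(P);print(P.round(4),P.mean(0))
for i in range(4):
    d=P[(i+1)%4]-P[i];print(np.hypot(*d).round(4),((np.arctan2(d[1],d[0])-np.pi/4)+np.pi/4)%(np.pi/2)-np.pi/4)
# top view: line fit of hub positions
t=calibration('top')
for x,y,z in [(303,95,.152),(92,308,.152),(511,290,.152),(299,512,.152),(302,305,.118),(344,167,.11),(163,262,.11),(442,347,.11),(259,447,.11)]:
    print(onplane(t,200+x/5-.4,160+y/5-.4,z).round(4))
```

```text
[[ 0.4172  0.0133]
 [ 0.5438  0.1644]
 [ 0.6891  0.0313]
 [ 0.5545 -0.1134]] [0.55116283 0.0238928 ]
0.1971 0.08782384094830986
0.197 0.04351819780372734
0.1976 0.036276711525474514
0.1868 0.04014795629137957
[0.6758 0.0228 0.152 ]
[0.5403 0.1532 0.152 ]
[ 0.5527 -0.1073  0.152 ]
[0.416  0.0237 0.152 ]
[0.5458 0.023  0.118 ]
[ 0.6366 -0.0037  0.11  ]
[0.5739 0.1132 0.11  ]
[ 0.5199 -0.0669  0.11  ]
[0.4557 0.05   0.11  ]
```

Estimates so far: case centre about (0.547, 0.0246) and red corner direction φ about 0.055 rad. The two cameras agree within roughly 3 mm. My plan is to grip each ball lightly with tool x along the lever and drive it along the arc. First, approach red.

```bash
cat > geo.py <<'E'
from plan import *
C=np.array([.547,.0246]);PHI=.055
IDX=dict(red=0,next=1,across=2,last=3)
def stud(n):
    a=PHI-IDX[n]*np.pi/2; return C+.075*np.array([np.cos(a),np.sin(a)])
def lev(n,t): return PHI-IDX[n]*np.pi/2-t
def ball(n,t,z=.150,r=.055):
    a=lev(n,t); return np.array([*(stud(n)+r*np.array([np.cos(a),np.sin(a)])),z])
def turn(n,p): # turn from a ball position
    d=np.array(p[:2])-stud(n); return wrap(PHI-IDX[n]*np.pi/2-np.arctan2(d[1],d[0])),np.hypot(*d)
E
python3 - <<'E'
from geo import *
for n,w,t in [('red',(.6796,.0264),(.6758,.0228)),('next',(.555,-.1043),(.5527,-.1073)),('across',(.4183,.0272),(.416,.0237)),('last',(.541,.1555),(.5403,.1532))]:
    m=(np.array(w)+t)/2;print(n,m,turn(n,m),stud(n))
g=ball('red',.13,.20);psi=lev('red',.13)+np.pi
r,p,s=rows(g,psi,g=0);show(r)
r2,p,s=rows(ball('red',.13,.150),psi,g=0,start=(p,s),n=4);show(r2);print(p,s)
E
```

```text
red [0.6777 0.0246] (np.float64(0.12873579103810862), np.float64(0.05596548122134635)) [0.62188659 0.02872292]
next [ 0.55385 -0.1058 ] (np.float64(0.005914762716287214), np.float64(0.055580352017617365)) [ 0.55112292 -0.05028659]
across [0.41715 0.02545] (np.float64(0.14523125420630834), np.float64(0.055187917683679935)) [0.47211341 0.02047708]
last [0.54065 0.15435] (np.float64(0.014429110200446793), np.float64(0.05490859240091625)) [0.54287708 0.09948659]
[[-0.25,0.36,0.59,0,0,-0.98,0],[-0.28,0.34,0.6,0,0,-0.99,0],[-0.31,0.31,0.59,0,0,-0.98,0],[-0.33,0.29,0.6,0,0,-0.99,0],[-0.35,0.26,0.59,0,0,-0.98,0],[-0.38,0.24,0.6,0,0,-0.99,0],[-0.39,0.2,0.59,0,0,-0.98,0],[-0.4,0.17,0.6,0,0,-0.98,0],[-0.42,0.14,0.59,0,0,-0.99,0]]
[[0,0,0.42,0,0,0,0],[0,0,0.42,0,0,0,0],[0,0,0.41,0,0,0,0],[0,0.01,0.42,0,0,0,0]]
[0.67685291 0.02474052 0.15004743] 3.066759317532489
```

Request:
{"name": "drive_tool", "arguments": {
  "deltas": [
    [-0.25, 0.36, 0.59, 0, 0, -0.98, 0],
    [-0.28, 0.34, 0.6, 0, 0, -0.99, 0],
    [-0.31, 0.31, 0.59, 0, 0, -0.98, 0],
    [-0.33, 0.29, 0.6, 0, 0, -0.99, 0],
    [-0.35, 0.26, 0.59, 0, 0, -0.98, 0],
    [-0.38, 0.24, 0.6, 0, 0, -0.99, 0],
    [-0.39, 0.2, 0.59, 0, 0, -0.98, 0],
    [-0.4, 0.17, 0.6, 0, 0, -0.98, 0],
    [-0.42, 0.14, 0.59, 0, 0, -0.99, 0],
    [0, 0, 0, 0, 0, 0, 0]
  ],
  "grip_force": 20
}}

```text
clock: 3.45
eef_pos: [0.675, 0.0232, 0.1946]
orientation: [-0.004, 0.038, 0.999, 0.0]
force: [-1.4, 0.2, -1.4]
opening: 0.497
```

Run:
```python
from plan import *
p,s,e=pose();print(p,s,e['opening'],e['clock'])
f,c=save('wrist','w3.png')
print(proj(c,[*p[:2],.152]), proj(c,[.6777,.0246,.152]))
```

```text
[0.67501953 0.02317991 0.19462014] 3.066043008928443 0.4970333001372502 3.45
[255.59886519 210.15356068] [258.13045783 213.93262826]
```

View pics/w3.png

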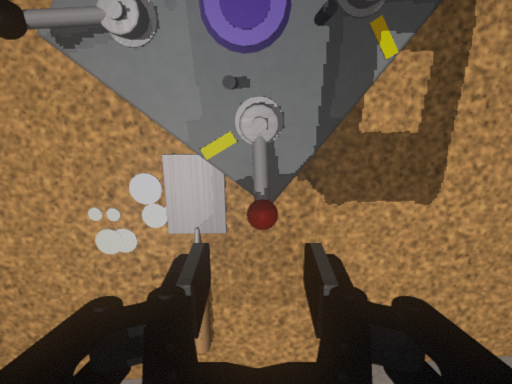

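The red ball is at (262,214), about 4 mm to the right of the jaw centre. That fits the wrist estimate better than the top one, so I'm moving the model to C=(0.5475, 0.026). Next I descend and grip.

```bash
sed -i 's/C=np.array.*;/C=np.array([.5475,.026]);/' geo.py
python3 - <<'E'
from geo import *
r2,p,s=rows(np.array([.6777,.027,.150]),3.087,g=0,n=4);show(r2);print(p,s)
E
```

```text
[[-0.02,0.03,0.39,0,0,-0.07,0],[-0.02,0.04,0.39,0,0,-0.08,0],[-0.02,0.03,0.39,0,0,-0.07,0],[-0.02,0.03,0.39,0,0,-0.07,0]]
[0.67758328 0.02690561 0.14999623] 3.0867426628905723
```

Request:
{"name": "drive_tool", "arguments": {
  "deltas": [
    [-0.02, 0.03, 0.39, 0, 0, -0.07, 0],
    [-0.02, 0.04, 0.39, 0, 0, -0.08, 0],
    [-0.02, 0.03, 0.39, 0, 0, -0.07, 0],
    [-0.02, 0.03, 0.39, 0, 0, -0.07, 0],
    [0, 0, 0, 0, 0, 0, -0.3],
    [0, 0, 0, 0, 0, 0, -1],
    [0, 0, 0, 0, 0, 0, -1],
    [0, 0, 0, 0, 0, 0, -1]
  ],
  "grip_force": 20
}}

```text
clock: 4.17
eef_pos: [0.6804, 0.0281, 0.1549]
orientation: [0.001, 0.026, 1.0, -0.0]
force: [0.1, 0.5, -0.6]
opening: 0.001
```

Run:
```python
from geo import *
p,s,e=pose();print(p,s,e['opening'],e['clock'],e['force'],turn('red',p))
f,c=save('wrist','w4.png')
```

```text
[0.68043345 0.0280762  0.15493262] 3.0898448423604727 0.0008955326301508928 4.1667 [ 0.05190607  0.52755436 -0.59795397] (np.float64(0.09024513931926714), np.float64(0.058082929495438806))
```

View pics/w4.png

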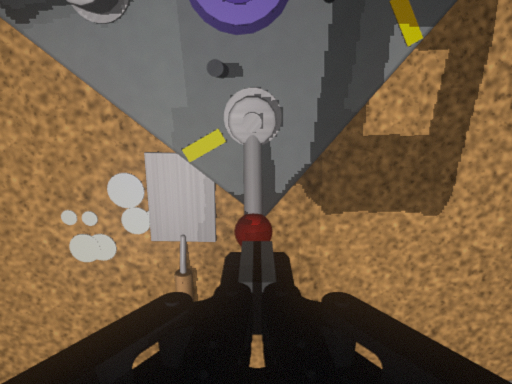

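Run:
```python
from meas import *
from geo import turn
p,s,e=pose();print(p,s,e['clock'],e['force'])
c=calibration('wrist');f=cv2.imread('pics/w4.png');m=masks(f)
print(blob(cv2.inRange(cv2.cvtColor(f,cv2.COLOR_BGR2HSV),(0,150,50),(8,255,255)),253,230,22))
for u,v in [(253.5,231)]: q=onplane(c,u,v,.152);print(q,turn('red',q))
for z in (.144,.152,.16,.17): print(z,proj(c,[p[0],p[1],z]))
q=onplane(c,253,120,.134);print('hub',q)
```

```text
[0.6805078  0.0280522  0.15505822] 3.089794992378752 4.2167 [ 0.85680754 -0.34232469  0.03480933]
(253.11139564660692, 228.7558685446009, 18.438156127929688, 781.0)
[0.67798341 0.02721992 0.152     ] (np.float64(0.10716783979489808), np.float64(0.055672557522526145))
0.144 [255.39925939 229.2650709 ]
0.152 [255.33535076 235.32391295]
0.16 [255.26583595 241.91424761]
0.17 [255.16986976 251.01229953]
hub [0.62242628 0.02982188 0.134     ]
```

Run:
```python
import cv2
f=cv2.imread('pics/w4.png');cv2.imwrite('pics/w4z.png',cv2.resize(cv2.convertScaleAbs(f[190:310,190:320],alpha=2,beta=20),(650,600),interpolation=cv2.INTER_CUBIC))
```

```text
(no output)
```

View pics/w4z.png

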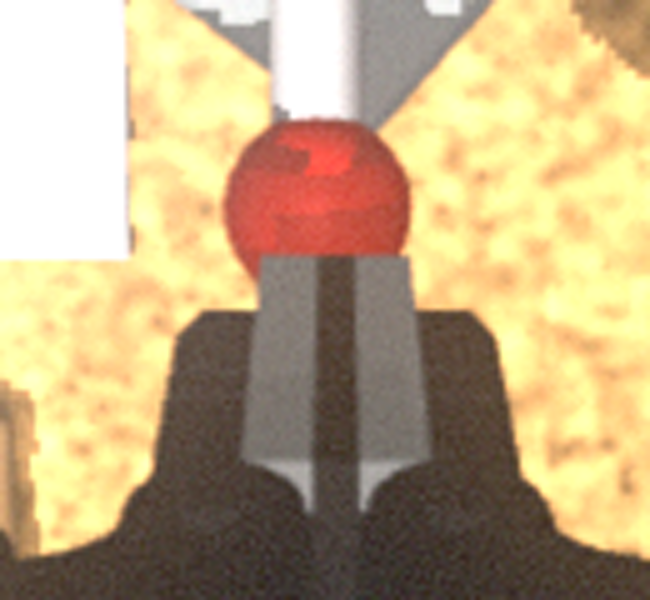

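Run:
```python
from plan import *
p,s,e=pose();c=calibration('wrist')
for dx in (.011,0,-.011):
  print(dx,[(z,proj(c,[p[0]-dx,p[1],z])[1].round(0)) for z in (.13,.138,.144,.15,.156,.162,.17,.18)])
print([abs(proj(c,[p[0]-.011,p[1]+y,z])[0]-255.3).round(1) for z in(.144,.165) for y in (.0145,.005,.0025)])
```

```text
0.011 [(0.13, np.float64(202.0)), (0.138, np.float64(207.0)), (0.144, np.float64(211.0)), (0.15, np.float64(214.0)), (0.156, np.float64(219.0)), (0.162, np.float64(223.0)), (0.17, np.float64(230.0)), (0.18, np.float64(239.0))]
0 [(0.13, np.float64(220.0)), (0.138, np.float64(225.0)), (0.144, np.float64(229.0)), (0.15, np.float64(234.0)), (0.156, np.float64(239.0)), (0.162, np.float64(244.0)), (0.17, np.float64(251.0)), (0.18, np.float64(261.0))]
-0.011 [(0.13, np.float64(237.0)), (0.138, np.float64(243.0)), (0.144, np.float64(247.0)), (0.15, np.float64(252.0)), (0.156, np.float64(258.0)), (0.162, np.float64(263.0)), (0.17, np.float64(271.0)), (0.18, np.float64(283.0))]
[np.float64(25.8), np.float64(8.3), np.float64(3.6), np.float64(28.8), np.float64(9.1), np.float64(3.9)]
```

Run:
```python
from plan import *
f,c=save('scene','s2.png');p,s,e=pose()
q=proj(c,p);print(q,proj(c,[.678,.0272,.152]),proj(c,[p[0],p[1],p[2]-.011]),proj(c,[p[0],p[1],p[2]+.027]))
u,v=q.astype(int)
b=cv2.imread('pics/s2.png')[v-60:v+30,u-50:u+50];cv2.imwrite('pics/s2z.png',cv2.resize(cv2.convertScaleAbs(b,alpha=1.6,beta=20),(660,594),interpolation=cv2.INTER_CUBIC))
print(u-50,v-60)
```

```text
[275.67825191 189.52063227] [274.88197836 190.03271664] [275.63184214 191.99719002] [275.79415067 183.33594331]
225 129
```

View pics/s2z.png

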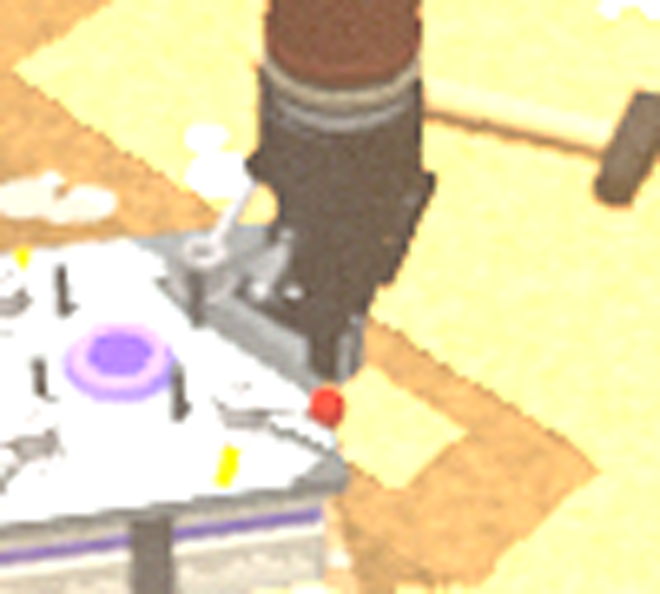

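The scene view shows the red ball at zoom (327,407), with the shut fingers just above it. The lever hasn't moved. So the fingertips are actually about 20 mm higher than the TCP figures say, and planning from a reading taken mid-motion also left me 5 mm high. I'll reopen, go lower and grip again.

Request:
{"name": "drive_tool", "arguments": {
  "deltas": [
    [0, 0, 0, 0, 0, 0, 0],
    [0, 0, 0, 0, 0, 0, 0],
    [0, 0, 0, 0, 0, 0, 0],
    [0.08, -0.03, 0.25, 0, 0, 0, 0],
    [0, 0, 0.25, 0, 0, 0, 0],
    [0, 0, 0.25, 0, 0, 0, 0],
    [0, 0, 0, 0, 0, 0, 0],
    [0, 0, 0, 0, 0, 0, 0]
  ],
  "grip_force": 20
}}

```text
clock: 4.93
eef_pos: [0.6762, 0.0273, 0.1296]
orientation: [-0.002, 0.026, 1.0, 0.0]
force: [0.3, -0.8, -0.6]
opening: 0.498
```

Run:
```python
from geo import *
p,s,e=pose();print(p,s,e['opening'],e['clock'],e['force'],e['joints'])
f,c=save('wrist','w5.png')
cv2.imwrite('pics/w5.png',cv2.resize(cv2.convertScaleAbs(cv2.imread('pics/w5.png')[130:330,150:360],alpha=2,beta=15),(630,600)))
```

```text
[0.67618125 0.02734643 0.12963492] 3.0897401789407377 0.4984863377102113 4.9333 [ 0.28396474 -0.75208816 -0.55058286] [-6.32118512e-02  3.97966567e-01  1.54208655e+00  1.98527527e-05
  1.20456470e+00 -1.58216276e+00]
```

View pics/w5.png

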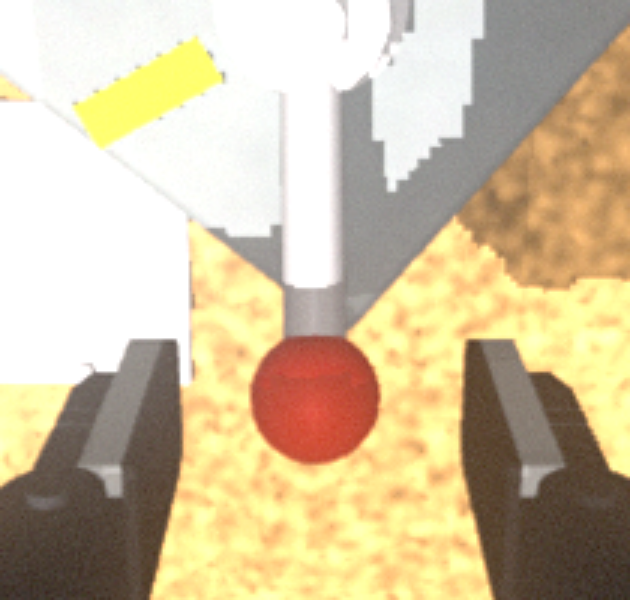

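The ball is at zoom (315,400), between the pads and at a similar depth, so I'll close.

Request:
{"name": "drive_tool", "arguments": {
  "deltas": [
    [0, 0, 0, 0, 0, 0, -1],
    [0, 0, 0, 0, 0, 0, -1],
    [0, 0, 0, 0, 0, 0, -1],
    [0, 0, 0, 0, 0, 0, -1]
  ],
  "grip_force": 20
}}

```text
clock: 5.32
eef_pos: [0.6778, 0.0271, 0.1321]
orientation: [0.001, 0.026, 1.0, -0.0]
force: [0.3, -0.5, 1.6]
opening: 0.202
```

Run:
```python
from geo import *
p,s,e=pose();print(p,s,e['opening'],e['clock'],e['force'],turn('red',p))
f,c=save('wrist','w6.png')
cv2.imwrite('pics/w6.png',cv2.resize(cv2.convertScaleAbs(cv2.imread('pics/w6.png')[130:330,150:360],alpha=2,beta=15),(630,600)))
```

```text
[0.67783609 0.02705518 0.13212917] 3.0898839756227945 0.2016945212419099 5.3167 [ 0.27367714 -0.52485525  1.56753477] (np.float64(0.11026863587853031), np.float64(0.055534296152758164))
```

View pics/w6.png

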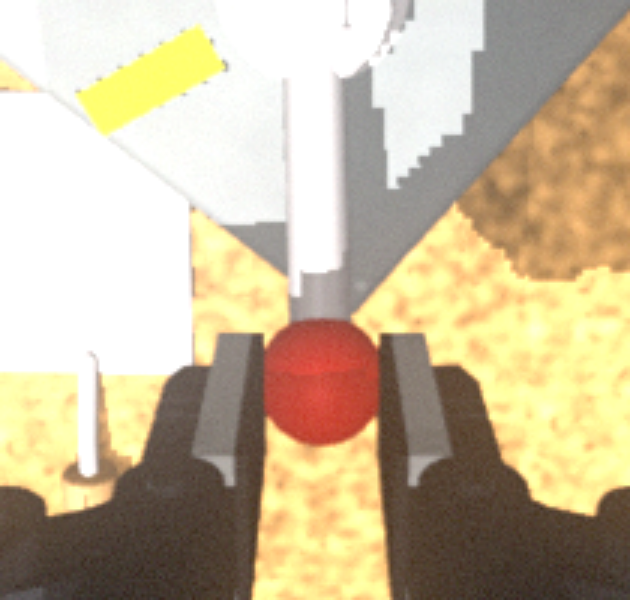

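The ball is gripped, but near the pad tips: the opening reads 17 mm on a 20 mm ball. The tips are evidently about 25 mm above the reported TCP. I'll regrip 8 mm lower for a secure hold.

Request:
{"name": "drive_tool", "arguments": {
  "deltas": [
    [0, 0, 0, 0, 0, 0, -0.3],
    [0, 0, 0, 0, 0, 0, -0.3],
    [0, 0, 0.27, 0, 0, 0, -0.3],
    [0, 0, 0, 0, 0, 0, -1],
    [0, 0, 0, 0, 0, 0, -1],
    [0, 0, 0, 0, 0, 0, -1]
  ],
  "grip_force": 20
}}

```text
clock: 5.87
eef_pos: [0.6763, 0.0273, 0.1217]
orientation: [-0.001, 0.026, 1.0, -0.0]
force: [0.3, 0.4, -3.5]
opening: 0.212
```

Run:
```python
from geo import *
p,s,e=pose();print(p,s,e['opening'],e['clock'],e['force'],turn('red',p))
```

```text
[0.67627023 0.02732571 0.12170527] 3.0899433441036734 0.21242887140103045 5.8667 [ 0.30817827  0.36199062 -3.49597364] (np.float64(0.10686551840369463), np.float64(0.053956198023916685))
```

Request:
{"name": "drive_tool", "arguments": {
  "deltas": [
    [0.006, -0.147, 0, 0, 0, 1, -1],
    [0.006, -0.147, 0, 0, 0, 1, -1],
    [0.006, -0.147, 0, 0, 0, 1, -1],
    [0.006, -0.147, 0, 0, 0, 1, -1],
    [0.006, -0.147, 0, 0, 0, 1, -1],
    [0.006, -0.147, 0, 0, 0, 1, -1],
    [0.006, -0.147, 0, 0, 0, 1, -1],
    [0.006, -0.147, 0, 0, 0, 1, -1],
    [0.006, -0.147, 0, 0, 0, 1, -1],
    [0, 0, 0, 0, 0, 0, -1]
  ]
}}

```text
clock: 6.7
eef_pos: [0.6613, -0.0089, 0.1218]
orientation: [-0.0, 0.377, 0.926, -0.0]
force: [3.1, -1.3, -6.8]
opening: 0.21
```

Run:
```python
from geo import *
p,s,e=pose();print(p,s,e['opening'],e['clock'],e['force'],turn('red',p),lev('red',0)+np.pi-s)
f,c=save('wrist','w7.png')
```

```text
[ 0.66128577 -0.00892839  0.1217942 ] 2.3677483971997577 0.2098601281464619 6.7 [ 3.14294853 -1.28330422 -6.76033837] (np.float64(0.8423497900339427), np.float64(0.05511942108568573)) 0.8288442563900356
```

View pics/w7.png

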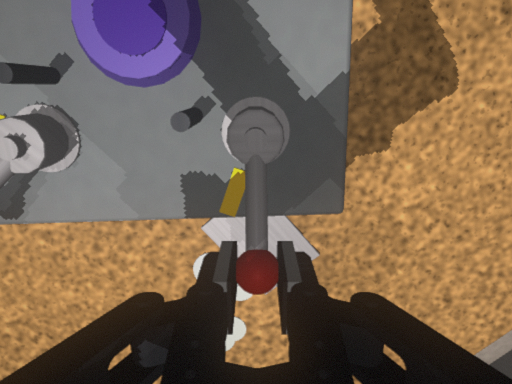

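Run:
```python
from meas import *
from geo import *
c=calibration('wrist');f=cv2.imread('pics/w7.png')
h=cv2.cvtColor(f,cv2.COLOR_BGR2HSV);m=cv2.inRange(h,(18,150,60),(35,255,255))
b=blob(m,233,192,30);print(b)
P=onplane(c,b[0],b[1],.110);print(P,turn('red',P))
for u,v in [(238,170),(229,214)]:P=onplane(c,u,v,.11);print(turn('red',P))
q=onplane(c,256,128,.134);print('hub',q,stud('red'))
```

```text
(233.60916976456008, 192.55910780669146, 23.759307861328125, 672.5)
[ 0.63794874 -0.00198365  0.11      ] (np.float64(1.1744610466395242), np.float64(0.035679301359345224))
(np.float64(1.253218442043818), np.float64(0.023260281372125557))
(np.float64(1.1414913038927832), np.float64(0.04814246777671261))
hub [0.6198889  0.03236843 0.134     ] [0.62238659 0.03012292]
```

Request:
{"name": "drive_tool", "arguments": {
  "deltas": [
    [0.006, -0.147, 0, 0, 0, 1, -1],
    [0.006, -0.147, 0, 0, 0, 1, -1],
    [0.006, -0.147, 0, 0, 0, 1, -1],
    [0.006, -0.147, 0, 0, 0, 1, -1],
    [0.001, -0.059, 0, 0, 0, 0.4, -1],
    [0, 0, 0, 0, 0, 0, -1],
    [0, 0, 0, 0, 0, 0, -1]
  ]
}}

```text
clock: 7.33
eef_pos: [0.6458, -0.0202, 0.1219]
orientation: [0.0, 0.532, 0.847, -0.001]
force: [3.2, -3.8, -10.1]
opening: 0.211
```

Run:
```python
from geo import *
p,s,e=pose();print(p,s,e['opening'],e['clock'],e['force'],turn('red',p),lev('red',0)+np.pi-s)
f,c=save('wrist','w8.png')
```

```text
[ 0.64582034 -0.02024518  0.12189697] 2.019953283268985 0.21136821943780537 7.3333 [  3.23383085  -3.79793388 -10.0814363 ] (np.float64(1.190333385131363), np.float64(0.0555525547700551)) 1.1766393703208085
```

View pics/w8.png

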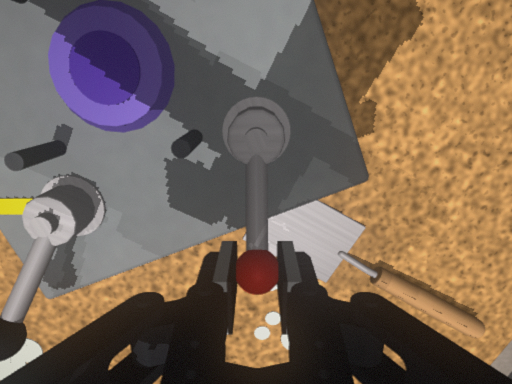

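The lever now covers its stripe, at a turn of about 1.19. I'll release, rise and go to the across nut.

Request:
{"name": "drive_tool", "arguments": {
  "deltas": [
    [0, 0, 0, 0, 0, 0, -0.1],
    [0, 0, 0, 0, 0, 0, -0.1],
    [0, 0, -0.5, 0, 0, 0, 0],
    [0, 0, -0.8, 0, 0, 0, 0],
    [0, 0, 0, 0, 0, 0, 0],
    [0, 0, 0, 0, 0, 0, 0]
  ]
}}

```text
clock: 7.88
eef_pos: [0.6483, -0.0194, 0.1661]
orientation: [0.003, 0.532, 0.847, 0.001]
force: [-0.1, 0.6, -0.4]
opening: 0.498
```

Run:
```python
from geo import *
p,s,e=pose();print(p,s,e['opening'],e['clock'],e['force'])
r,p,s=rows(np.array([.4168,.0275,.165]),lev('across',.155),g=0);show(r);print(p,s)
```

```text
[ 0.64830617 -0.01937335  0.16613251] 2.019058919888119 0.4981906049355624 7.8833 [-0.13220447  0.56158071 -0.36059846]
[[0.37,-0.48,0,0,0,-0.98,0],[0.4,-0.46,0.01,0,0,-0.99,0],[0.43,-0.42,0,0,0,-0.98,0],[0.47,-0.38,0,0,0,-0.98,0],[0.5,-0.35,0,0,0,-0.99,0],[0.52,-0.3,0.01,0,0,-0.98,0],[0.55,-0.26,0,0,0,-0.98,0],[0.56,-0.23,0,0,0,-0.99,0],[0.58,-0.17,0.01,0,0,-0.98,0],[0.59,-0.13,0,0,0,-0.98,0]]
[[0.6,-0.08,0,0,0,-0.99,0],[0.61,-0.04,0,0,0,-0.98,0],[0.6,0.02,0.01,0,0,-0.98,0]]
[0.41689819 0.02757263 0.16493251] 3.0414589198881177
```

Request:
{"name": "drive_tool", "arguments": {
  "deltas": [
    [0.37, -0.48, 0, 0, 0, -0.98, 0],
    [0.4, -0.46, 0.01, 0, 0, -0.99, 0],
    [0.43, -0.42, 0, 0, 0, -0.98, 0],
    [0.47, -0.38, 0, 0, 0, -0.98, 0],
    [0.5, -0.35, 0, 0, 0, -0.99, 0],
    [0.52, -0.3, 0.01, 0, 0, -0.98, 0],
    [0.55, -0.26, 0, 0, 0, -0.98, 0],
    [0.56, -0.23, 0, 0, 0, -0.99, 0],
    [0.58, -0.17, 0.01, 0, 0, -0.98, 0],
    [0.59, -0.13, 0, 0, 0, -0.98, 0]
  ]
}}

```text
clock: 8.72
eef_pos: [0.4664, 0.0172, 0.1607]
orientation: [-0.001, 0.166, 0.986, 0.0]
force: [-0.0, 0.1, -0.7]
opening: 0.501
```

Request:
{"name": "drive_tool", "arguments": {
  "deltas": [
    [0.6, -0.08, 0, 0, 0, -0.99, 0],
    [0.61, -0.04, 0, 0, 0, -0.98, 0],
    [0.6, 0.02, 0.01, 0, 0, -0.98, 0],
    [0, 0, 0, 0, 0, 0, 0],
    [0, 0, 0, 0, 0, 0, 0],
    [0, 0, 0, 0, 0, 0, 0]
  ]
}}

```text
clock: 9.22
eef_pos: [0.4153, 0.0276, 0.1613]
orientation: [0.001, 0.051, 0.999, 0.0]
force: [0.2, -0.2, 0.4]
opening: 0.495
```

Run:
```python
from geo import *
p,s,e=pose();print(p,s,e['opening'],e['clock'],e['force'])
f,c=save('wrist','w9.png');print(proj(c,[*p[:2],.152]))
```

```text
[0.41531641 0.02764438 0.16130024] 3.0393627679288566 0.4951666839861972 9.2167 [ 0.24338155 -0.22741308  0.42104724]
[255.32196454 230.5987541 ]
```

View pics/w9.png

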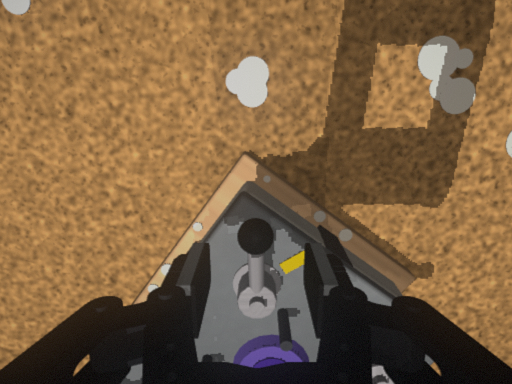

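```bash
sed -i 's/C=np.array.*;/C=np.array([.548,.0268]);/' geo.py
python3 - <<'E'
from geo import *
from meas import *
p,s,e=pose();c=calibration('wrist');print(p,s)
f=cv2.imread('pics/w9.png');b=blob(masks(f)['blk'],256,236,20);print(b)
q=onplane(c,256,237,.152);print(q,turn('across',q),lev('across',turn('across',q)[0]))
r,p,s=rows(np.array([*q[:2],.124]),lev('across',turn('across',q)[0]),n=4,g=0);show(r);print(p,s)
E
```

```text
[0.41557249 0.02753906 0.16139039] 3.0393426550320948
(255.5503524672709, 235.88402148371935, 18.566795349121094, 993.0)
[0.41944838 0.02751878 0.152     ] (np.float64(0.14497719483646865), np.float64(0.05388299670604894)) -3.2315698484262616
[[-0.03,0,0.31,0,0,-0.04,0],[-0.03,0.01,0.31,0,0,-0.04,0],[-0.04,0,0.31,0,0,-0.04,0],[-0.03,0,0.32,0,0,-0.03,0]]
[0.41948368 0.02745862 0.12389039] 3.0513426550320952
```

Request:
{"name": "drive_tool", "arguments": {
  "deltas": [
    [-0.03, 0, 0.31, 0, 0, -0.04, 0],
    [-0.03, 0.01, 0.31, 0, 0, -0.04, 0],
    [-0.03, 0, 0.31, 0, 0, -0.04, 0],
    [-0.03, 0, 0.32, 0, 0, -0.03, 0],
    [0, 0, 0, 0, 0, 0, -0.3],
    [0, 0, 0, 0, 0, 0, -1],
    [0, 0, 0, 0, 0, 0, -1],
    [0, 0, 0, 0, 0, 0, -1]
  ],
  "grip_force": 20
}}

```text
clock: 9.93
eef_pos: [0.4172, 0.0275, 0.1224]
orientation: [-0.001, 0.045, 0.999, -0.0]
force: [0.0, -0.8, -7.9]
opening: 0.215
```

Run:
```python
from geo import *
p,s,e=pose();print(p,s,e['opening'],e['clock'],e['force'],turn('across',p),lev('across',0)-s)
```

```text
[0.4171748  0.02747385 0.12237908] 3.052312599553662 0.21461788118850184 9.9333 [ 0.01136655 -0.84181435 -7.93355417] (np.float64(0.14054131961453642), np.float64(0.05614389593080844)) -6.138905253143455
```

Gripped at a turn of 0.142. Now the arc of about 1.045 rad.

Request:
{"name": "drive_tool", "arguments": {
  "deltas": [
    [-0.006, 0.147, 0, 0, 0, 1, -1],
    [-0.006, 0.147, 0, 0, 0, 1, -1],
    [-0.006, 0.147, 0, 0, 0, 1, -1],
    [-0.006, 0.147, 0, 0, 0, 1, -1],
    [-0.006, 0.147, 0, 0, 0, 1, -1],
    [-0.006, 0.147, 0, 0, 0, 1, -1],
    [-0.006, 0.147, 0, 0, 0, 1, -1],
    [-0.006, 0.147, 0, 0, 0, 1, -1],
    [-0.006, 0.147, 0, 0, 0, 1, -1]
  ]
}}

```text
clock: 10.68
eef_pos: [0.4344, 0.062, 0.1224]
orientation: [-0.0, 0.395, 0.919, -0.001]
force: [0.7, -2.5, -9.3]
opening: 0.213
```

Request:
{"name": "drive_tool", "arguments": {
  "deltas": [
    [-0.006, 0.147, 0, 0, 0, 1, -1],
    [-0.006, 0.147, 0, 0, 0, 1, -1],
    [-0.006, 0.147, 0, 0, 0, 1, -1],
    [-0.006, 0.147, 0, 0, 0, 1, -1],
    [0, 0, 0, 0, 0, 0, -1],
    [0, 0, 0, 0, 0, 0, -1]
  ]
}}

```text
clock: 11.18
eef_pos: [0.4493, 0.072, 0.1225]
orientation: [0.0, 0.534, 0.845, -0.001]
force: [2.7, -2.6, -12.2]
opening: 0.213
```

Run:
```python
from geo import *
p,s,e=pose();print(p,s,e['opening'],e['clock'],e['force'],turn('across',p),lev('across',0)-s+2*np.pi)
f,c=save('wrist','w10.png')
```

```text
[0.44933839 0.07202022 0.12247792] 2.0143368072853614 0.21304257720191927 11.1833 [  2.65415385  -2.61288592 -12.22388253] (np.float64(1.1767899628187095), np.float64(0.05477222951660505)) 1.1822558463044324
```

View pics/w10.png

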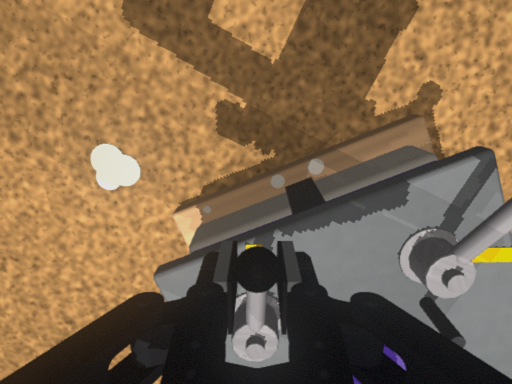

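Across is at its stripe, at a turn of about 1.18. A sliver of yellow shows just past the ball at (251,246). Next is the last nut.

Request:
{"name": "drive_tool", "arguments": {
  "deltas": [
    [0, 0, 0, 0, 0, 0, -0.1],
    [0, 0, 0, 0, 0, 0, -0.1],
    [0, 0, -0.5, 0, 0, 0, 0],
    [0, 0, -0.8, 0, 0, 0, 0],
    [0, 0, 0, 0, 0, 0, 0],
    [0, 0, 0, 0, 0, 0, 0]
  ]
}}

```text
clock: 11.73
eef_pos: [0.4524, 0.073, 0.1661]
orientation: [0.003, 0.535, 0.845, 0.002]
force: [0.1, 0.0, 0.2]
opening: 0.499
```

Run:
```python
from geo import *
p,s,e=pose();print(p,s,e['opening'],e['clock'])
print(turn('last',(.5405,.1557)))
r,p,s=rows(np.array([.5405,.1557,.163]),lev('last',.02),g=0);show(r);print(p,s)
```

```text
[0.45242277 0.07297035 0.16606271] 2.012640239594761 0.4994600555637924 11.7333
(np.float64(-0.007441702172224396), np.float64(0.05411887847013816))
[[0.21,0.64,0.02,0,0,0.85,0],[0.25,0.62,0.01,0,0,0.85,0],[0.29,0.61,0.02,0,0,0.84,0],[0.33,0.58,0.02,0,0,0.85,0],[0.37,0.56,0.02,0,0,0.85,0],[0.4,0.54,0.01,0,0,0.85,0]]
[0.54061535 0.15557736 0.16306271] 1.605440239594761
```

Request:
{"name": "drive_tool", "arguments": {
  "deltas": [
    [0.21, 0.64, 0.02, 0, 0, 0.85, 0],
    [0.25, 0.62, 0.01, 0, 0, 0.85, 0],
    [0.29, 0.61, 0.02, 0, 0, 0.84, 0],
    [0.33, 0.58, 0.02, 0, 0, 0.85, 0],
    [0.37, 0.56, 0.02, 0, 0, 0.85, 0],
    [0.4, 0.54, 0.01, 0, 0, 0.85, 0],
    [0, 0, 0, 0, 0, 0, 0],
    [0, 0, 0, 0, 0, 0, 0],
    [0, 0, 0, 0, 0, 0, 0]
  ]
}}

```text
clock: 12.48
eef_pos: [0.5369, 0.1548, 0.159]
orientation: [-0.001, 0.694, 0.72, -0.001]
force: [-1.2, 0.3, -0.1]
opening: 0.501
```

```bash
cat > look.py <<'E'
from geo import *
from meas import *
import sys
n,fn=sys.argv[1:3]
p,s,e=pose();print(p,s,e['opening'],e['clock'])
f,c=save('wrist',fn)
f=cv2.imread('pics/'+fn);u,v=proj(c,[*p[:2],.152]);print(u,v)
h=cv2.cvtColor(f,cv2.COLOR_BGR2HSV)
m=cv2.inRange(h,(0,150,40),(6,255,255)) if n=='red' else masks(f)['blk']
b=blob(m,u,v+4,26);print(b)
if b:
    q=onplane(c,b[0],b[1]+(.5 if n!='red' else 0),.152);t,r=turn(n,q);print(q,t,r,'lev',lev(n,t))
    psi=lev(n,t); psi=min([psi+k*np.pi for k in range(-4,5)],key=lambda a:abs(a-s))
    R,pp,ss=rows(np.array([*q[:2],.124]),psi,n=4,g=0);show(R);print(pp,ss)
E
python3 look.py last w11.png
```

```text
[0.53694469 0.15480466 0.15902166] 1.6064509166381082 0.5009120174992278 12.4833
255.13136519710238 234.77126959152858
(262.53909465020575, 233.8148148148148, 18.307064056396484, 972.0)
[0.54093233 0.15521766 0.152     ] 4.520649999140147e-05 0.05361200012887525 lev -4.657434186884681
[[0,0.03,0.29,0,0,-0.06,0],[0.01,0.04,0.29,0,0,-0.07,0],[0,0.03,0.3,0,0,-0.06,0],[0.01,0.04,0.29,0,0,-0.06,0]]
[0.54102893 0.1553526  0.12399058] 1.6257492709976449
```

View pics/w11.png

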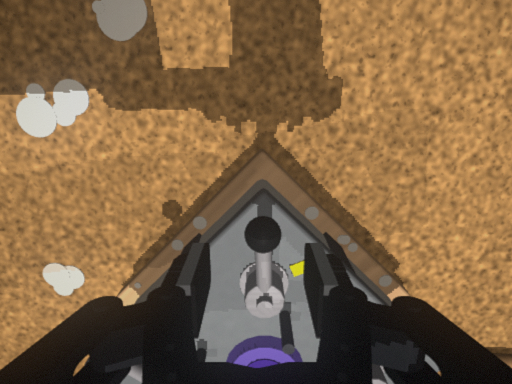

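Ball last is at (263,234), with a turn of about 0.0. I'll descend and grip.

Request:
{"name": "drive_tool", "arguments": {
  "deltas": [
    [0, 0.03, 0.29, 0, 0, -0.06, 0],
    [0.01, 0.04, 0.29, 0, 0, -0.07, 0],
    [0, 0.03, 0.3, 0, 0, -0.06, 0],
    [0.01, 0.04, 0.29, 0, 0, -0.06, 0],
    [0, 0, 0, 0, 0, 0, -0.3],
    [0, 0, 0, 0, 0, 0, -1],
    [0, 0, 0, 0, 0, 0, -1],
    [0, 0, 0, 0, 0, 0, -1]
  ]
}}

```text
clock: 13.2
eef_pos: [0.5409, 0.1556, 0.1232]
orientation: [-0.001, 0.688, 0.726, -0.001]
force: [-0.4, -0.7, -6.5]
opening: 0.211
```

```bash
cat > st.py <<'E'
from geo import *
import sys
n=sys.argv[1]
p,s,e=pose();print(p,s,e['opening'],e['clock'],e['force'],turn(n,p),(lev(n,0)-s)%np.pi, e['joints'].round(2))
if len(sys.argv)>2: save('wrist',sys.argv[2])
E
python3 st.py last
```

```text
[0.54089368 0.15558748 0.12320094] 1.6250667856330887 0.21131692576086705 13.2 [-0.41175864 -0.73062092 -6.45472357] (np.float64(-0.00029332279763139013), np.float64(0.0539833873492774)) 0.0007295411618075676 [ 0.16  0.18  1.83 -0.    1.13  0.1 ]
```

Request:
{"name": "drive_tool", "arguments": {
  "deltas": [
    [-0.006, 0.147, 0, 0, 0, 1, -1],
    [-0.006, 0.147, 0, 0, 0, 1, -1],
    [-0.006, 0.147, 0, 0, 0, 1, -1],
    [-0.006, 0.147, 0, 0, 0, 1, -1],
    [-0.006, 0.147, 0, 0, 0, 1, -1],
    [-0.006, 0.147, 0, 0, 0, 1, -1],
    [-0.006, 0.147, 0, 0, 0, 1, -1],
    [-0.006, 0.147, 0, 0, 0, 1, -1],
    [-0.006, 0.147, 0, 0, 0, 1, -1]
  ]
}}

```text
clock: 13.95
eef_pos: [0.5777, 0.1439, 0.1232]
orientation: [-0.001, 0.9, 0.436, -0.002]
force: [-1.5, -0.5, -4.7]
opening: 0.207
```

Request:
{"name": "drive_tool", "arguments": {
  "deltas": [
    [-0.006, 0.147, 0, 0, 0, 1, -1],
    [-0.006, 0.147, 0, 0, 0, 1, -1],
    [-0.006, 0.147, 0, 0, 0, 1, -1],
    [-0.006, 0.147, 0, 0, 0, 1, -1],
    [-0.006, 0.147, 0, 0, 0, 1, -1],
    [-0.005, 0.12, 0, 0, 0, 0.8, -1],
    [0, 0, 0, 0, 0, 0, -1],
    [0, 0, 0, 0, 0, 0, -1]
  ]
}}

```text
clock: 14.62
eef_pos: [0.594, 0.1236, 0.1233]
orientation: [0.0, 0.976, 0.219, -0.001]
force: [-0.4, -2.2, -7.6]
opening: 0.213
```

```bash
python3 st.py last w12.png
```

```text
[0.59396572 0.12360113 0.12326098] 0.4425129547098567 0.21332484418081246 14.6167 [-0.38769788 -2.23095416 -7.57972951] (np.float64(1.2133731301060617), np.float64(0.05467284119112774)) 1.1832833720850395 [ 0.09  0.27  1.73 -0.    1.15  1.22]
```

View pics/w12.png

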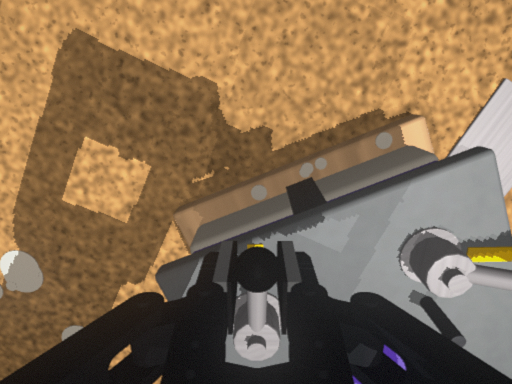

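Last is at its stripe, with yellow showing right behind the ball at (257,246). Now the next nut.

Request:
{"name": "drive_tool", "arguments": {
  "deltas": [
    [0, 0, 0, 0, 0, 0, -0.1],
    [0, 0, 0, 0, 0, 0, -0.1],
    [0, 0, -0.5, 0, 0, 0, 0],
    [0, 0, -0.8, 0, 0, 0, 0],
    [0, 0, 0, 0, 0, 0, 0],
    [0, 0, 0, 0, 0, 0, 0]
  ]
}}

```text
clock: 15.17
eef_pos: [0.5982, 0.1249, 0.1677]
orientation: [0.0, 0.976, 0.219, 0.004]
force: [-0.4, 0.6, 0.1]
opening: 0.498
```

Run:
```python
from geo import *
p,s,e=pose();print(p,s,e['opening'],e['clock'])
r,p,s=rows(np.array([.555,-.1035,.163]),lev('next',.01)+np.pi,g=0);show(r);print(p,s)
```

```text
[0.59822433 0.12488658 0.16772246] 0.4416148606373425 0.4975594150977302 15.1667
[[-0.3,0.42,0.01,0,0,-0.98,0],[-0.34,0.39,0.01,0,0,-0.98,0],[-0.36,0.37,0.01,0,0,-0.98,0],[-0.4,0.33,0.01,0,0,-0.97,0],[-0.41,0.3,0.01,0,0,-0.98,0],[-0.44,0.27,0.01,0,0,-0.98,0],[-0.47,0.24,0.01,0,0,-0.98,0],[-0.47,0.2,0.01,0,0,-0.98,0],[-0.49,0.16,0.01,0,0,-0.98,0],[-0.5,0.12,0.01,0,0,-0.97,0]]
[[-0.51,0.08,0.02,0,0,-0.98,0],[-0.52,0.04,0.01,0,0,-0.98,0],[-0.52,0,0.01,0,0,-0.98,0],[-0.51,-0.03,0.01,0,0,-0.98,0],[-0.51,-0.08,0.01,0,0,-0.98,0]]
[ 0.55510054 -0.10343851  0.16292246] 1.6160148606373428
```

Request:
{"name": "drive_tool", "arguments": {
  "deltas": [
    [-0.3, 0.42, 0, 0, 0, -0.98, 0],
    [-0.34, 0.39, 0, 0, 0, -0.98, 0],
    [-0.36, 0.37, 0, 0, 0, -0.98, 0],
    [-0.4, 0.33, 0, 0, 0, -0.97, 0],
    [-0.41, 0.3, 0, 0, 0, -0.98, 0],
    [-0.44, 0.27, 0, 0, 0, -0.98, 0],
    [-0.47, 0.24, 0, 0, 0, -0.98, 0],
    [-0.47, 0.2, 0, 0, 0, -0.98, 0],
    [-0.49, 0.16, 0, 0, 0, -0.98, 0],
    [-0.5, 0.12, 0, 0, 0, -0.97, 0]
  ]
}}

```text
clock: 16.0
eef_pos: [0.566, -0.0284, 0.1632]
orientation: [-0.0, 0.817, 0.576, 0.0]
force: [-0.0, -1.0, 0.3]
opening: 0.501
```

Request:
{"name": "drive_tool", "arguments": {
  "deltas": [
    [-0.51, 0.08, 0, 0, 0, -0.98, 0],
    [-0.52, 0.04, 0, 0, 0, -0.98, 0],
    [-0.52, 0, 0, 0, 0, -0.98, 0],
    [-0.51, -0.03, 0, 0, 0, -0.98, 0],
    [-0.51, -0.08, 0, 0, 0, -0.98, 0],
    [0, 0, 0, 0, 0, 0, 0],
    [0, 0, 0, 0, 0, 0, 0],
    [0, 0, 0, 0, 0, 0, 0]
  ]
}}

```text
clock: 16.67
eef_pos: [0.5518, -0.1034, 0.1633]
orientation: [-0.0, 0.692, 0.722, 0.0]
force: [-0.6, 0.1, -1.0]
opening: 0.497
```

```bash
python3 look.py next w13.png
```

```text
[ 0.55178526 -0.10343182  0.163307  ] 1.6139387363155424 0.49719313495551926 16.6667
255.12505669839229 231.55806326968553
(260.6003033750474, 232.96605991657185, 17.468900680541992, 879.0)
[ 0.55485829 -0.10444593  0.152     ] 0.0065036253442238845 0.056425678890365275 lev -1.5222999521391205
[[-0.01,0.02,0.33,0,0,-0.01,0],[-0.01,0.03,0.33,0,0,-0.02,0],[-0.01,0.02,0.32,0,0,-0.01,0],[-0.01,0.03,0.33,0,0,-0.02,0]]
[ 0.55488222 -0.10430582  0.12403902] 1.6196143099999183
```

View pics/w13.png

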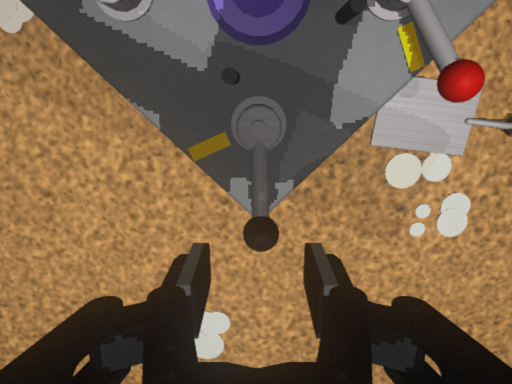

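Request:
{"name": "drive_tool", "arguments": {
  "deltas": [
    [-0.01, 0.02, 0.33, 0, 0, -0.01, 0],
    [-0.01, 0.03, 0.33, 0, 0, -0.02, 0],
    [-0.01, 0.02, 0.32, 0, 0, -0.01, 0],
    [-0.01, 0.03, 0.33, 0, 0, -0.02, 0],
    [0, 0, 0, 0, 0, 0, -0.3],
    [0, 0, 0, 0, 0, 0, -1],
    [0, 0, 0, 0, 0, 0, -1],
    [0, 0, 0, 0, 0, 0, -1]
  ]
}}

```text
clock: 17.38
eef_pos: [0.5538, -0.1046, 0.1227]
orientation: [-0.001, 0.689, 0.724, -0.0]
force: [1.5, 0.3, -7.8]
opening: 0.211
```

Request:
{"name": "drive_tool", "arguments": {
  "deltas": [
    [0.006, -0.147, 0, 0, 0, 1, -1],
    [0.006, -0.147, 0, 0, 0, 1, -1],
    [0.006, -0.147, 0, 0, 0, 1, -1],
    [0.006, -0.147, 0, 0, 0, 1, -1],
    [0.006, -0.147, 0, 0, 0, 1, -1],
    [0.006, -0.147, 0, 0, 0, 1, -1],
    [0.006, -0.147, 0, 0, 0, 1, -1],
    [0.006, -0.147, 0, 0, 0, 1, -1],
    [0.006, -0.147, 0, 0, 0, 1, -1]
  ]
}}

```text
clock: 18.13
eef_pos: [0.5168, -0.0932, 0.1228]
orientation: [-0.0, 0.901, 0.433, -0.001]
force: [2.0, -1.0, -10.7]
opening: 0.209
```

```bash
python3 st.py next
```

```text
[ 0.51681446 -0.09322338  0.12276658] 0.8960933710376158 0.20882308882270537 18.1333 [  1.95635832  -0.97152025 -10.68680953] (np.float64(0.7188265064512285), np.float64(0.057306340057756984)) 0.729702955757281 [-0.31  0.1   1.92 -0.    1.12  0.36]
```

Request:
{"name": "drive_tool", "arguments": {
  "deltas": [
    [0.006, -0.147, 0, 0, 0, 1, -1],
    [0.006, -0.147, 0, 0, 0, 1, -1],
    [0.006, -0.147, 0, 0, 0, 1, -1],
    [0.006, -0.147, 0, 0, 0, 1, -1],
    [0.006, -0.147, 0, 0, 0, 1, -1],
    [0.005, -0.11, 0, 0, 0, 0.75, -1],
    [0, 0, 0, 0, 0, 0, -1],
    [0, 0, 0, 0, 0, 0, -1]
  ]
}}

```text
clock: 18.8
eef_pos: [0.5007, -0.0732, 0.1228]
orientation: [-0.001, 0.976, 0.219, -0.001]
force: [0.8, -0.5, -11.1]
opening: 0.213
```

```bash
python3 st.py next w14.png
```

```text
[ 0.50071798 -0.07321351  0.12277022] 0.44155635990425807 0.21268899529498547 18.8 [  0.78077966  -0.53300549 -11.12387433] (np.float64(1.171145807564617), np.float64(0.05721738981873936)) 1.1842399668906385 [-0.28  0.06  1.96 -0.    1.12  0.85]
```

View pics/w14.png

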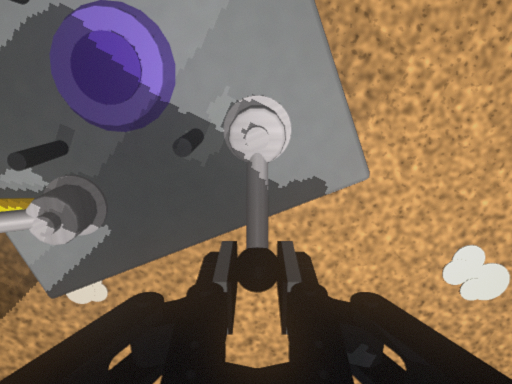

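All four are at their stripes. I'll rise to an overview pose and verify round 1 before starting round 2.

Request:
{"name": "drive_tool", "arguments": {
  "deltas": [
    [0, 0, 0, 0, 0, 0, -0.1],
    [0, 0, 0, 0, 0, 0, -0.1],
    [0, 0, -0.5, 0, 0, 0, 0],
    [0, 0, -0.8, 0, 0, 0, 0],
    [0, 0, 0, 0, 0, 0, 0]
  ]
}}

```text
clock: 19.27
eef_pos: [0.5075, -0.0749, 0.1703]
orientation: [0.003, 0.976, 0.219, 0.006]
force: [2.4, 0.4, 2.3]
opening: 0.5
```

Run:
```python
from geo import *
p,s,e=pose();print(p,s,e['opening'],e['clock'])
r,p,s=rows(np.array([.558,.005,.36]),2.0,g=0,n=20);show(r);print(p,s)
```

```text
[ 0.50754341 -0.07493835  0.17033472] 0.4408220726198014 0.49963342497255 19.2667
[[0.13,-0.08,-0.32,0,0,-0.97,0],[0.14,-0.08,-0.31,0,0,-0.98,0],[0.15,-0.06,-0.32,0,0,-0.97,0],[0.15,-0.05,-0.31,0,0,-0.98,0],[0.15,-0.04,-0.32,0,0,-0.97,0],[0.15,-0.03,-0.32,0,0,-0.98,0],[0.16,-0.02,-0.31,0,0,-0.97,0],[0.16,0,-0.32,0,0,-0.98,0],[0.15,0.01,-0.31,0,0,-0.97,0],[0.16,0.02,-0.32,0,0,-0.97,0]]
[[0.16,0.03,-0.32,0,0,-0.98,0],[0.15,0.05,-0.31,0,0,-0.97,0],[0.14,0.06,-0.32,0,0,-0.98,0],[0.15,0.06,-0.32,0,0,-0.97,0],[0.13,0.08,-0.31,0,0,-0.98,0],[0.13,0.09,-0.32,0,0,-0.97,0],[0.12,0.1,-0.31,0,0,-0.98,0],[0.12,0.11,-0.32,0,0,-0.97,0],[0.1,0.12,-0.32,0,0,-0.98,0],[0.1,0.12,-0.31,0,0,-0.97,0]]
[0.55796779 0.00499445 0.35993472] 2.000022072619802
```

Request:
{"name": "drive_tool", "arguments": {
  "deltas": [
    [0.13, -0.08, -0.32, 0, 0, -0.97, 0],
    [0.14, -0.08, -0.31, 0, 0, -0.98, 0],
    [0.15, -0.06, -0.32, 0, 0, -0.97, 0],
    [0.15, -0.05, -0.31, 0, 0, -0.98, 0],
    [0.15, -0.04, -0.32, 0, 0, -0.97, 0],
    [0.15, -0.03, -0.32, 0, 0, -0.98, 0],
    [0.16, -0.02, -0.31, 0, 0, -0.97, 0],
    [0.16, 0, -0.32, 0, 0, -0.98, 0],
    [0.15, 0.01, -0.31, 0, 0, -0.97, 0],
    [0.16, 0.02, -0.32, 0, 0, -0.97, 0]
  ]
}}

```text
clock: 20.1
eef_pos: [0.5289, -0.0336, 0.2604]
orientation: [0.001, 0.819, 0.574, 0.001]
force: [0.4, -0.8, -0.6]
opening: 0.498
```

Request:
{"name": "drive_tool", "arguments": {
  "deltas": [
    [0.16, 0.03, -0.32, 0, 0, -0.98, 0],
    [0.15, 0.05, -0.31, 0, 0, -0.97, 0],
    [0.14, 0.06, -0.32, 0, 0, -0.98, 0],
    [0.15, 0.06, -0.32, 0, 0, -0.97, 0],
    [0.13, 0.08, -0.31, 0, 0, -0.98, 0],
    [0.13, 0.09, -0.32, 0, 0, -0.97, 0],
    [0.12, 0.1, -0.31, 0, 0, -0.98, 0],
    [0.12, 0.11, -0.32, 0, 0, -0.97, 0],
    [0.1, 0.12, -0.32, 0, 0, -0.98, 0],
    [0, 0, 0, 0, 0, 0, 0]
  ]
}}

```text
clock: 20.93
eef_pos: [0.5527, 0.0027, 0.3479]
orientation: [0.003, 0.572, 0.82, 0.002]
force: [0.3, -0.4, 0.3]
opening: 0.499
```

Run:
```python
from geo import *
p,s,e=pose();print(p,s,e['opening'],e['clock'])
f,c=save('wrist','w15.png');import pickle;pickle.dump(c,open('w15.pkl','wb'))
for n in IDX: print(n,proj(c,ball(n,1.2,.152)).round(0))
cv2.imwrite('pics/w15z.png',cv2.resize(cv2.imread('pics/w15.png')[0:270,100:420],(711,600),interpolation=cv2.INTER_CUBIC))
```

```text
[0.55273822 0.00271915 0.34789156] 1.924245478208618 0.4991657070594226 20.9333
red [326. 207.]
next [188. 206.]
across [180.  59.]
last [337.  60.]
```

View pics/w15z.png

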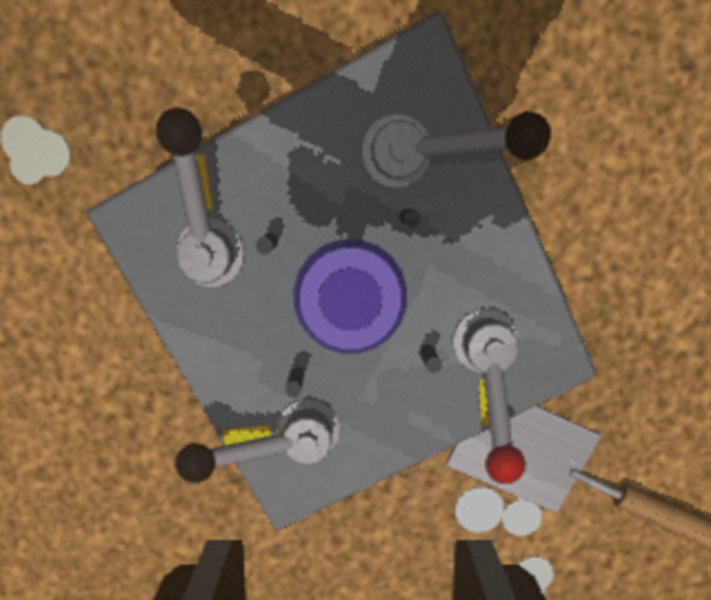

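```bash
cat > chk.py <<'E'
from geo import *
from meas import *
import pickle,sys
fn,t0=sys.argv[1],float(sys.argv[2])
c=pickle.load(open(fn+'.pkl','rb'));f=cv2.imread('pics/'+fn+'.png');h=cv2.cvtColor(f,cv2.COLOR_BGR2HSV);m=masks(f)
b=blob(m['pur'],*proj(c,[*C,.118]),40);print('rim',onplane(c,b[0],b[1],.118))
for n in IDX:
    u,v=proj(c,ball(n,t0,.152))
    mk=cv2.inRange(h,(0,150,40),(6,255,255)) if n=='red' else cv2.inRange(h,(0,0,0),(180,255,62))
    b=blob(mk,u,v,17)
    if b: q=onplane(c,b[0],b[1],.152);print(n,np.round(b,1),q.round(4),np.round(turn(n,q),3))
E
python3 chk.py w15 1.2
```

```text
rim [0.54732042 0.0270126  0.118     ]
red [327.4 209.1   7.9 171. ] [ 0.6481 -0.0209  0.152 ] [1.173 0.058]
next [187.6 207.7   8.6 194.5] [ 0.5016 -0.0727  0.152 ] [1.173 0.056]
across [180.6  59.3  12.8 307.5] [0.4508 0.0723 0.152 ] [1.204 0.054]
last [336.6  60.7  10.9 312.5] [0.5941 0.1238 0.152 ] [1.211 0.055]
```

Round 1 is verified: turns of 1.17, 1.20, 1.21 and 1.17. Round 2 starts with red.

Request:
{"name": "drive_tool", "arguments": {
  "deltas": [
    [0, 0, 0, 0, 0, 0, 0],
    [0, 0, 0, 0, 0, 0, 0]
  ]
}}

```text
clock: 21.15
eef_pos: [0.5501, 0.0022, 0.3432]
orientation: [-0.0, 0.573, 0.819, -0.0]
force: [-0.4, -1.4, -0.9]
opening: 0.499
```

Run:
```python
from geo import *
p,s,e=pose();print(p,s,e['opening'],e['clock'])
r,p,s=rows(np.array([.6465,-.0205,.165]),lev('red',1.18)+np.pi,g=0,n=8);show(r);print(p,s)
```

```text
[0.55014822 0.0021779  0.34320964] 1.9204622510843976 0.4991560310365558 21.15
[[-0.23,0.34,0.74,0,0,-0.15,0],[-0.23,0.35,0.75,0,0,-0.15,0],[-0.23,0.34,0.74,0,0,-0.15,0],[-0.24,0.33,0.74,0,0,-0.15,0],[-0.24,0.34,0.74,0,0,-0.15,0],[-0.25,0.33,0.75,0,0,-0.15,0],[-0.25,0.32,0.74,0,0,-0.15,0],[-0.25,0.33,0.74,0,0,-0.15,0]]
[ 0.64647745 -0.0203801   0.16500964] 2.0164622510843975
```

Request:
{"name": "drive_tool", "arguments": {
  "deltas": [
    [-0.23, 0.34, 0.74, 0, 0, -0.15, 0],
    [-0.23, 0.35, 0.75, 0, 0, -0.15, 0],
    [-0.23, 0.34, 0.74, 0, 0, -0.15, 0],
    [-0.24, 0.33, 0.74, 0, 0, -0.15, 0],
    [-0.24, 0.34, 0.74, 0, 0, -0.15, 0],
    [-0.25, 0.33, 0.75, 0, 0, -0.15, 0],
    [-0.25, 0.32, 0.74, 0, 0, -0.15, 0],
    [-0.25, 0.33, 0.74, 0, 0, -0.15, 0],
    [0, 0, 0, 0, 0, 0, 0],
    [0, 0, 0, 0, 0, 0, 0]
  ]
}}

```text
clock: 21.98
eef_pos: [0.6448, -0.0202, 0.1623]
orientation: [-0.003, 0.533, 0.846, -0.001]
force: [1.3, 0.4, -0.4]
opening: 0.503
```

```bash
python3 look.py red w16.png
```

```text
[ 0.64475268 -0.02015528  0.16231748] 2.0165168912473157 0.5027912286120674 21.9833
254.875491405176 231.62912324478629
(255.87632221318145, 237.1882289123949, 17.39262580871582, 614.5)
[ 0.64667951 -0.02291924  0.152     ] 1.2096976192629176 0.05886493815468492 lev -1.1546976192629177
[[-0.02,0,0.34,0,0,0.09,0],[-0.03,-0.01,0.34,0,0,0.1,0],[-0.02,0,0.33,0,0,0.09,0],[-0.02,0,0.34,0,0,0.09,0]]
[ 0.64677107 -0.02275811  0.12408743] 1.9872305900016318
```

View pics/w16.png

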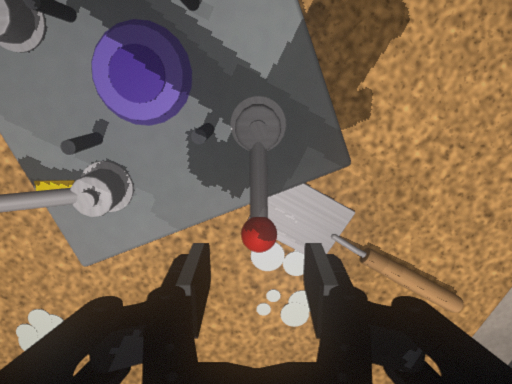

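Request:
{"name": "drive_tool", "arguments": {
  "deltas": [
    [-0.01, 0.02, 0.34, 0, 0, 0.02, 0],
    [-0.01, 0.02, 0.34, 0, 0, 0.02, 0],
    [-0.01, 0, 0.33, 0, 0, 0.02, 0],
    [-0.01, 0, 0.34, 0, 0, 0, 0],
    [0, 0, 0, 0, 0, 0, -0.3],
    [0, 0, 0, 0, 0, 0, -1],
    [0, 0, 0, 0, 0, 0, -1],
    [0, 0, 0, 0, 0, 0, -1]
  ]
}}

```text
clock: 22.7
eef_pos: [0.6469, -0.0204, 0.1235]
orientation: [-0.001, 0.535, 0.845, -0.001]
force: [-0.5, -0.2, -6.3]
opening: 0.209
```

Request:
{"name": "drive_tool", "arguments": {
  "deltas": [
    [0.006, -0.147, 0, 0, 0, 1, -1],
    [0.006, -0.147, 0, 0, 0, 1, -1],
    [0.006, -0.147, 0, 0, 0, 1, -1],
    [0.006, -0.147, 0, 0, 0, 1, -1],
    [0.006, -0.147, 0, 0, 0, 1, -1],
    [0.006, -0.147, 0, 0, 0, 1, -1],
    [0.006, -0.147, 0, 0, 0, 1, -1],
    [0.006, -0.147, 0, 0, 0, 1, -1],
    [0.006, -0.147, 0, 0, 0, 1, -1]
  ]
}}

```text
clock: 23.45
eef_pos: [0.6088, -0.0249, 0.1236]
orientation: [0.001, 0.799, 0.601, -0.001]
force: [1.3, -2.2, -7.0]
opening: 0.211
```

```bash
python3 st.py red
```

```text
[ 0.60883296 -0.02486809  0.12356654] 1.289343344531381 0.21125698819469707 23.45 [ 1.27136772 -2.21988948 -6.96786347] (np.float64(1.872560376483575), np.float64(0.05753383055675112)) 1.907249309058412 [-0.15  0.27  1.72 -0.    1.15  0.13]
```

Request:
{"name": "drive_tool", "arguments": {
  "deltas": [
    [0.006, -0.147, 0, 0, 0, 1, -1],
    [0.006, -0.147, 0, 0, 0, 1, -1],
    [0.006, -0.147, 0, 0, 0, 1, -1],
    [0.006, -0.147, 0, 0, 0, 1, -1],
    [0.006, -0.147, 0, 0, 0, 1, -1],
    [0.005, -0.118, 0, 0, 0, 0.8, -1],
    [0, 0, 0, 0, 0, 0, -1],
    [0, 0, 0, 0, 0, 0, -1]
  ]
}}

```text
clock: 24.12
eef_pos: [0.5855, -0.0126, 0.1235]
orientation: [0.0, 0.915, 0.404, -0.002]
force: [-3.3, -5.2, -7.2]
opening: 0.212
```

```bash
python3 st.py red w17.png
```

```text
[ 0.5854894  -0.01260401  0.12353105] 0.8307681547446342 0.21169430424634578 24.1167 [-3.27515761 -5.21825112 -7.18102411] (np.float64(2.335592153871654), np.float64(0.057385921828315374)) 2.365824498845159 [-0.14  0.23  1.78 -0.    1.14  0.6 ]
```

View pics/w17.png

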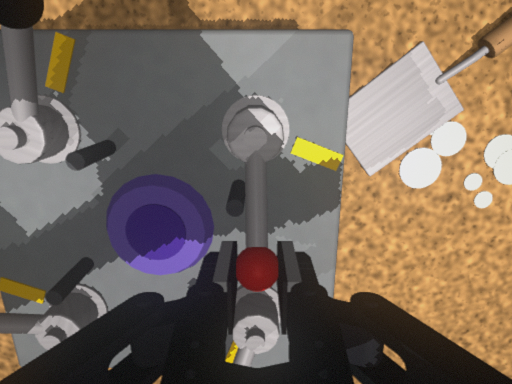

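The lever edge is almost at the pin at (236,197). I'll nudge on while watching the force.

Request:
{"name": "drive_tool", "arguments": {
  "deltas": [
    [0.002, -0.06, 0, 0, 0, 0.4, -1],
    [0, 0, 0, 0, 0, 0, -1]
  ]
}}

```text
clock: 24.33
eef_pos: [0.5848, -0.012, 0.1236]
orientation: [0.001, 0.921, 0.389, -0.002]
force: [-1.6, -6.3, -7.3]
opening: 0.214
```

Request:
{"name": "drive_tool", "arguments": {
  "deltas": [
    [0.002, -0.06, 0, 0, 0, 0.4, -1],
    [0, 0, 0, 0, 0, 0, -1]
  ]
}}

```text
clock: 24.5
eef_pos: [0.5851, -0.0117, 0.1237]
orientation: [0.003, 0.927, 0.374, -0.001]
force: [1.9, -9.0, -10.4]
opening: 0.21
```

```bash
python3 st.py red
```

```text
[ 0.58507932 -0.01169402  0.12372764] 0.7663431006982906 0.21043382641435013 24.5 [  1.91637879  -8.9885188  -10.36620725] (np.float64(2.3514619111855817), np.float64(0.05697011267590441)) 2.4302495528915027 [-0.14  0.22  1.78 -0.01  1.14  0.67]
```

Request:
{"name": "drive_tool", "arguments": {
  "deltas": [
    [0, -0.08, 0, 0, 0, 0, -1],
    [0, 0, 0, 0, 0, 0, -1]
  ]
}}

```text
clock: 24.67
eef_pos: [0.5851, -0.0117, 0.1238]
orientation: [0.005, 0.927, 0.374, 0.001]
force: [4.9, -11.5, -13.3]
opening: 0.214
```

```bash
python3 st.py red w18.png
```

```text
[ 0.58509311 -0.01165803  0.12383274] 0.7674690998344231 0.21415926848721956 24.6667 [  4.85950178 -11.52658915 -13.33327121] (np.float64(2.35170017672774), np.float64(0.05693403670476988)) 2.42912355375537 [-0.14  0.22  1.78 -0.01  1.13  0.67]
```

View pics/w18.png

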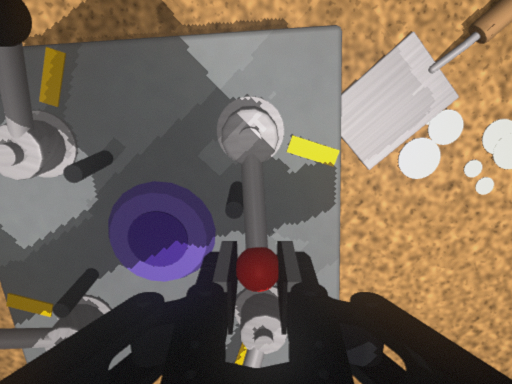

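The force rises with no further motion, and the image shows the lever against the pin at (236,198). Red is done. Release and go to across.

Request:
{"name": "drive_tool", "arguments": {
  "deltas": [
    [0, 0, 0, 0, 0, 0, -0.1],
    [0, 0, 0, 0, 0, 0, -0.1],
    [0, 0, -0.5, 0, 0, 0, 0],
    [0, 0, -0.8, 0, 0, 0, 0],
    [0, 0, 0, 0, 0, 0, 0],
    [0, 0, 0, 0, 0, 0, 0]
  ]
}}

```text
clock: 25.22
eef_pos: [0.586, -0.0067, 0.1674]
orientation: [0.001, 0.928, 0.374, 0.003]
force: [-0.5, -0.0, 0.0]
opening: 0.499
```

Run:
```python
from geo import *
p,s,e=pose();print(p,s,e['opening'],e['clock'])
p[2]=.163
r,p,s=rows(np.array([.4505,.0722,.163]),lev('across',1.19),g=0,start=(p,s));show(r);print(p,s)
```

```text
[ 0.58598599 -0.00669676  0.16737494] 0.7661437030943575 0.4986486227659808 25.2167
[[-0.09,-0.31,0,0,0,-0.97,0],[-0.06,-0.32,0,0,0,-0.97,0],[-0.04,-0.33,0,0,0,-0.97,0],[-0.02,-0.33,0,0,0,-0.97,0],[0.01,-0.32,0,0,0,-0.97,0],[0.04,-0.33,0,0,0,-0.96,0],[0.06,-0.32,0,0,0,-0.97,0],[0.08,-0.31,0,0,0,-0.97,0],[0.11,-0.31,0,0,0,-0.97,0],[0.14,-0.3,0,0,0,-0.97,0]]
[[0.15,-0.28,0,0,0,-0.97,0],[0.18,-0.28,0,0,0,-0.97,0],[0.2,-0.26,0,0,0,-0.97,0],[0.22,-0.24,0,0,0,-0.97,0],[0.23,-0.23,0,0,0,-0.97,0],[0.26,-0.2,0,0,0,-0.97,0]]
[0.45055317 0.07232449 0.163     ] 2.006943703094356
```

Request:
{"name": "drive_tool", "arguments": {
  "deltas": [
    [-0.09, -0.31, 0, 0, 0, -0.97, 0],
    [-0.06, -0.32, 0, 0, 0, -0.97, 0],
    [-0.04, -0.33, 0, 0, 0, -0.97, 0],
    [-0.02, -0.33, 0, 0, 0, -0.97, 0],
    [0.01, -0.32, 0, 0, 0, -0.97, 0],
    [0.04, -0.33, 0, 0, 0, -0.96, 0],
    [0.06, -0.32, 0, 0, 0, -0.97, 0],
    [0.08, -0.31, 0, 0, 0, -0.97, 0],
    [0.11, -0.31, 0, 0, 0, -0.97, 0],
    [0.14, -0.3, 0, 0, 0, -0.97, 0]
  ]
}}

```text
clock: 26.05
eef_pos: [0.4978, 0.0431, 0.1633]
orientation: [-0.0, 0.716, 0.698, 0.0]
force: [0.1, -0.4, -0.0]
opening: 0.501
```

Request:
{"name": "drive_tool", "arguments": {
  "deltas": [
    [0.15, -0.28, 0, 0, 0, -0.97, 0],
    [0.18, -0.28, 0, 0, 0, -0.97, 0],
    [0.2, -0.26, 0, 0, 0, -0.97, 0],
    [0.22, -0.24, 0, 0, 0, -0.97, 0],
    [0.23, -0.23, 0, 0, 0, -0.97, 0],
    [0.26, -0.2, 0, 0, 0, -0.97, 0],
    [0, 0, 0, 0, 0, 0, 0],
    [0, 0, 0, 0, 0, 0, 0],
    [0, 0, 0, 0, 0, 0, 0]
  ]
}}

```text
clock: 26.8
eef_pos: [0.4482, 0.0721, 0.1638]
orientation: [0.0, 0.538, 0.843, 0.0]
force: [0.1, 1.4, 0.6]
opening: 0.499
```

```bash
python3 look.py across w19.png
```

```text
[0.44822694 0.07214397 0.16377831] 2.004614330552097 0.49877900826615545 26.8
254.78308275605823 230.5531284052375
(258.7090259159964, 231.64915102770328, 18.121095657348633, 932.5)
[0.45060192 0.07218673 0.152     ] 1.1990499256824423 0.05438725158568181 lev -4.285642579272235
[[-0.01,0.02,0.33,0,0,0.02,0],[0,0.01,0.33,0,0,0.02,0],[-0.01,0.02,0.34,0,0,0.03,0],[-0.01,0.02,0.33,0,0,0.02,0]]
[0.45064922 0.07209452 0.12394036] 1.997438800447561
```

View pics/w19.png

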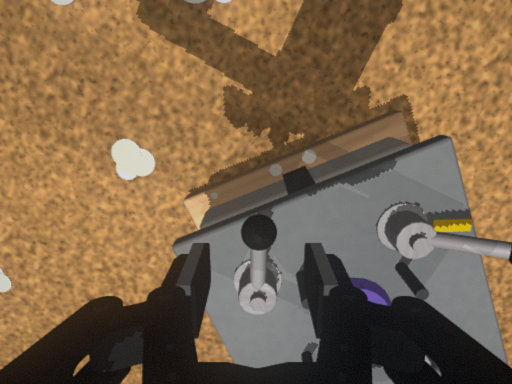

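Ball across is at (259,231). Descend, grip and arc.

Request:
{"name": "drive_tool", "arguments": {
  "deltas": [
    [-0.01, 0.02, 0.33, 0, 0, 0.02, 0],
    [0, 0.01, 0.33, 0, 0, 0.02, 0],
    [-0.01, 0.02, 0.34, 0, 0, 0.02, 0],
    [-0.01, 0.02, 0.33, 0, 0, 0.02, 0],
    [0, 0, 0, 0, 0, 0, -0.3],
    [0, 0, 0, 0, 0, 0, -1],
    [0, 0, 0, 0, 0, 0, -1],
    [0, 0, 0, 0, 0, 0, -1]
  ]
}}

```text
clock: 27.52
eef_pos: [0.4492, 0.0722, 0.1226]
orientation: [-0.001, 0.541, 0.841, -0.001]
force: [0.6, -0.0, -9.3]
opening: 0.212
```

Request:
{"name": "drive_tool", "arguments": {
  "deltas": [
    [-0.006, 0.147, 0, 0, 0, 1, -1],
    [-0.006, 0.147, 0, 0, 0, 1, -1],
    [-0.006, 0.147, 0, 0, 0, 1, -1],
    [-0.006, 0.147, 0, 0, 0, 1, -1],
    [-0.006, 0.147, 0, 0, 0, 1, -1],
    [-0.006, 0.147, 0, 0, 0, 1, -1],
    [-0.006, 0.147, 0, 0, 0, 1, -1],
    [-0.006, 0.147, 0, 0, 0, 1, -1],
    [-0.006, 0.147, 0, 0, 0, 1, -1]
  ]
}}

```text
clock: 28.27
eef_pos: [0.4874, 0.0749, 0.1226]
orientation: [-0.001, 0.803, 0.596, -0.001]
force: [-0.8, -0.0, -7.9]
opening: 0.21
```

```bash
python3 st.py across
```

```text
[0.48743385 0.07491919 0.12257694] 1.2760736908592665 0.20972326806552002 28.2667 [-0.81822383 -0.03358974 -7.92605228] (np.float64(1.893341251659809), np.float64(0.05416930352369301)) 1.9205189627305268 [0.01 0.03 1.99 0.   1.12 0.3 ]
```

Request:
{"name": "drive_tool", "arguments": {
  "deltas": [
    [-0.006, 0.147, 0, 0, 0, 1, -1],
    [-0.006, 0.147, 0, 0, 0, 1, -1],
    [-0.006, 0.147, 0, 0, 0, 1, -1],
    [-0.006, 0.147, 0, 0, 0, 1, -1],
    [-0.006, 0.147, 0, 0, 0, 1, -1],
    [-0.004, 0.11, 0, 0, 0, 0.75, -1],
    [0, 0, 0, 0, 0, 0, -1],
    [0, 0, 0, 0, 0, 0, -1]
  ]
}}

```text
clock: 28.93
eef_pos: [0.5094, 0.0626, 0.1227]
orientation: [-0.001, 0.917, 0.399, -0.001]
force: [-0.3, 1.0, -9.3]
opening: 0.214
```

Request:
{"name": "drive_tool", "arguments": {
  "deltas": [
    [-0.002, 0.06, 0, 0, 0, 0.4, -1],
    [0, 0, 0, 0, 0, 0, -1]
  ]
}}

```text
clock: 29.1
eef_pos: [0.5092, 0.0622, 0.1226]
orientation: [-0.002, 0.923, 0.384, -0.003]
force: [-4.6, 3.4, -6.0]
opening: 0.211
```

```bash
python3 st.py across w20.png
```

```text
[0.50915574 0.06224902 0.12264169] 0.7876736535094557 0.21115181495191415 29.1 [-4.62890008  3.43295638 -5.97569133] (np.float64(2.364549184877893), np.float64(0.05352558412955317)) 2.4089190000803375 [-0.02  0.08  1.95  0.    1.12  0.77]
```

View pics/w20.png

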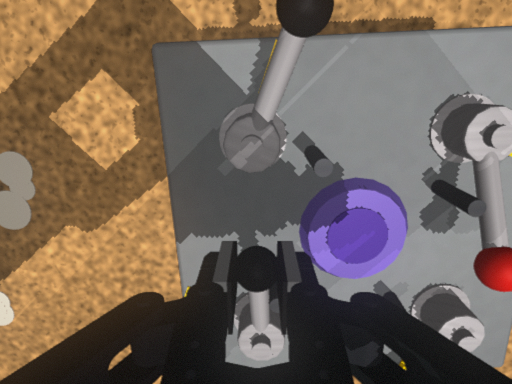

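Request:
{"name": "drive_tool", "arguments": {
  "deltas": [
    [0, 0.08, 0, 0, 0, 0, -1],
    [0, 0.06, 0, 0, 0, 0, -1],
    [0, 0, 0, 0, 0, 0, -1]
  ]
}}

```text
clock: 29.4
eef_pos: [0.5092, 0.0622, 0.1225]
orientation: [-0.006, 0.923, 0.384, -0.005]
force: [-11.0, 11.4, -0.6]
opening: 0.213
```

```bash
python3 st.py across
```

```text
[0.50917485 0.06219887 0.1224508 ] 0.7879390846007728 0.2131133607948586 29.4 [-10.98012957  11.40327329  -0.59835159] (np.float64(2.365444399451749), np.float64(0.05350139387311325)) 2.4086535689890205 [-0.02  0.08  1.94  0.01  1.13  0.76]
```

Across is against its pin: 16 N with no motion. Next is last. I'll approach at ψ≈3.57 to keep joint 6 well within range.

Request:
{"name": "drive_tool", "arguments": {
  "deltas": [
    [0, 0, 0, 0, 0, 0, -0.1],
    [0, 0, 0, 0, 0, 0, -0.1],
    [0, 0, -0.5, 0, 0, 0, 0],
    [0, 0, -0.8, 0, 0, -1, 0],
    [0, 0, 0, 0, 0, -1, 0],
    [0, 0, 0, 0, 0, -1, 0]
  ]
}}

```text
clock: 29.9
eef_pos: [0.5189, 0.0574, 0.1675]
orientation: [0.003, 0.87, 0.493, 0.004]
force: [-0.3, 0.1, -0.2]
opening: 0.498
```

Run:
```python
from geo import *
p,s,e=pose();print(p,s,e['opening'],e['clock'])
p[2]=.163
print(lev('last',1.2)+3*np.pi)
r,p,s=rows(np.array([.594,.1237,.163]),0,g=0,start=(p,s),dpsi=lev('last',1.2)+3*np.pi-s);show(r);print(p,s)
```

```text
[0.51888958 0.05744638 0.16745197] 1.032157009147565 0.49770515596595705 29.9
3.567388980384689
[[0.1,0.03,0,0,0,-0.99,0],[0.1,0.04,0,0,0,-0.99,0],[0.09,0.05,0,0,0,-0.99,0],[0.09,0.05,0,0,0,-0.99,0],[0.08,0.06,0,0,0,-0.99,0],[0.08,0.07,0,0,0,-0.99,0],[0.08,0.07,0,0,0,-0.99,0],[0.06,0.08,0,0,0,-0.99,0],[0.06,0.09,0,0,0,-0.99,0],[0.06,0.09,0,0,0,-0.99,0]]
[[0.05,0.09,0,0,0,-0.99,0],[0.04,0.1,0,0,0,-0.99,0],[0.03,0.1,0,0,0,-0.99,0],[0.02,0.1,0,0,0,-0.99,0],[0.02,0.1,0,0,0,-0.99,0],[0.01,0.1,0,0,0,-1,0],[-0.01,0.11,0,0,0,-0.99,0],[0,0.1,0,0,0,-0.99,0],[-0.02,0.11,0,0,0,-0.99,0],[-0.03,0.1,0,0,0,-0.99,0]]
[[-0.03,0.1,0,0,0,-0.99,0],[-0.04,0.09,0,0,0,-0.99,0],[-0.05,0.09,0,0,0,-0.99,0],[-0.05,0.09,0,0,0,-0.99,0],[-0.07,0.09,0,0,0,-0.99,0],[-0.06,0.07,0,0,0,-0.99,0],[-0.08,0.08,0,0,0,-0.99,0],[-0.08,0.06,0,0,0,-0.99,0],[-0.09,0.06,0,0,0,-0.99,0],[-0.09,0.06,0,0,0,-0.99,0]]
[[-0.09,0.04,0,0,0,-0.99,0],[-0.1,0.04,0,0,0,-0.99,0]]
[0.59412079 0.12368288 0.163     ] 3.567357009147567
```

Request:
{"name": "drive_tool", "arguments": {
  "deltas": [
    [0.1, 0.03, 0, 0, 0, -0.99, 0],
    [0.1, 0.04, 0, 0, 0, -0.99, 0],
    [0.09, 0.05, 0, 0, 0, -0.99, 0],
    [0.09, 0.05, 0, 0, 0, -0.99, 0],
    [0.08, 0.06, 0, 0, 0, -0.99, 0],
    [0.08, 0.07, 0, 0, 0, -0.99, 0],
    [0.08, 0.07, 0, 0, 0, -0.99, 0],
    [0.06, 0.08, 0, 0, 0, -0.99, 0],
    [0.06, 0.09, 0, 0, 0, -0.99, 0],
    [0.06, 0.09, 0, 0, 0, -0.99, 0]
  ]
}}

```text
clock: 30.73
eef_pos: [0.541, 0.0782, 0.1652]
orientation: [0.002, 0.612, 0.791, 0.001]
force: [-0.0, 0.2, 0.4]
opening: 0.499
```

Request:
{"name": "drive_tool", "arguments": {
  "deltas": [
    [0.05, 0.09, 0, 0, 0, -0.99, 0],
    [0.04, 0.1, 0, 0, 0, -0.99, 0],
    [0.03, 0.1, 0, 0, 0, -0.99, 0],
    [0.02, 0.1, 0, 0, 0, -0.99, 0],
    [0.02, 0.1, 0, 0, 0, -0.99, 0],
    [0.01, 0.1, 0, 0, 0, -1, 0],
    [-0.01, 0.11, 0, 0, 0, -0.99, 0],
    [0, 0.1, 0, 0, 0, -0.99, 0],
    [-0.02, 0.11, 0, 0, 0, -0.99, 0],
    [-0.03, 0.1, 0, 0, 0, -0.99, 0]
  ]
}}

```text
clock: 31.57
eef_pos: [0.5646, 0.0989, 0.1653]
orientation: [0.003, 0.259, 0.966, 0.0]
force: [-0.0, 0.2, 0.5]
opening: 0.499
```

Request:
{"name": "drive_tool", "arguments": {
  "deltas": [
    [-0.03, 0.1, 0, 0, 0, -0.99, 0],
    [-0.04, 0.09, 0, 0, 0, -0.99, 0],
    [-0.05, 0.09, 0, 0, 0, -0.99, 0],
    [-0.05, 0.09, 0, 0, 0, -0.99, 0],
    [-0.07, 0.09, 0, 0, 0, -0.99, 0],
    [-0.06, 0.07, 0, 0, 0, -0.99, 0],
    [-0.08, 0.08, 0, 0, 0, -0.99, 0],
    [-0.08, 0.06, 0, 0, 0, -0.99, 0],
    [-0.09, 0.06, 0, 0, 0, -0.99, 0],
    [-0.09, 0.06, 0, 0, 0, -0.99, 0]
  ]
}}

```text
clock: 32.4
eef_pos: [0.5882, 0.1196, 0.1653]
orientation: [0.003, -0.133, 0.991, -0.001]
force: [0.0, 0.4, -0.0]
opening: 0.501
```

Request:
{"name": "drive_tool", "arguments": {
  "deltas": [
    [-0.09, 0.04, 0, 0, 0, -0.99, 0],
    [-0.1, 0.04, 0, 0, 0, -0.99, 0],
    [0, 0, 0, 0, 0, 0, 0],
    [0, 0, 0, 0, 0, 0, 0]
  ]
}}

```text
clock: 32.73
eef_pos: [0.5921, 0.1237, 0.1646]
orientation: [0.002, -0.208, 0.978, -0.001]
force: [-0.2, 0.9, -0.4]
opening: 0.501
```

```bash
python3 look.py last w21.png
```

```text
[0.59213178 0.12368836 0.16463485] -2.7220329034587456 0.5010825184479576 32.7333
256.25688262308626 227.72017968876452
(255.23940435280642, 231.6036655211913, 17.48326873779297, 873.0)
[0.59477592 0.12424642 0.152     ] 1.208587661543378 0.055674388682285685 lev -5.865976641928068
[[-0.03,-0.01,0.34,0,0,0.01,0],[-0.02,0,0.33,0,0,0,0],[-0.03,-0.01,0.34,0,0,0.01,0],[-0.02,-0.01,0.33,0,0,0.01,0]]
[0.59473852 0.1240664  0.12400429] -2.724556182129381
```

View pics/w21.png

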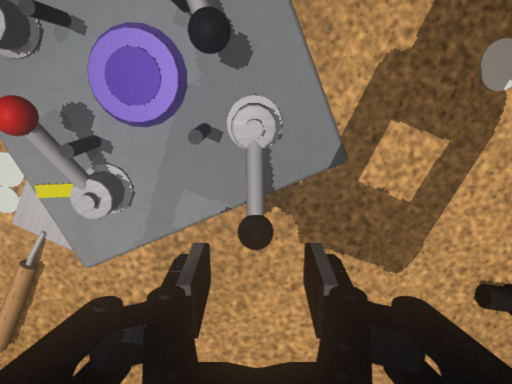

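Ball last is at (255,231), and red and across are still at their stops. Descend, grip and arc.

Request:
{"name": "drive_tool", "arguments": {
  "deltas": [
    [-0.03, -0.01, 0.34, 0, 0, 0.01, 0],
    [-0.02, 0, 0.33, 0, 0, 0, 0],
    [-0.03, -0.01, 0.34, 0, 0, 0.01, 0],
    [-0.02, -0.01, 0.33, 0, 0, 0.01, 0],
    [0, 0, 0, 0, 0, 0, -0.3],
    [0, 0, 0, 0, 0, 0, -1],
    [0, 0, 0, 0, 0, 0, -1],
    [0, 0, 0, 0, 0, 0, -1]
  ]
}}

```text
clock: 33.45
eef_pos: [0.5923, 0.1239, 0.121]
orientation: [-0.002, -0.208, 0.978, -0.0]
force: [0.5, -0.2, -8.3]
opening: 0.207
```

Request:
{"name": "drive_tool", "arguments": {
  "deltas": [
    [0.006, -0.147, 0, 0, 0, 1, -1],
    [0.006, -0.147, 0, 0, 0, 1, -1],
    [0.006, -0.147, 0, 0, 0, 1, -1],
    [0.006, -0.147, 0, 0, 0, 1, -1],
    [0.006, -0.147, 0, 0, 0, 1, -1],
    [0.006, -0.147, 0, 0, 0, 1, -1],
    [0.006, -0.147, 0, 0, 0, 1, -1],
    [0.006, -0.147, 0, 0, 0, 1, -1],
    [0.006, -0.147, 0, 0, 0, 1, -1]
  ]
}}

```text
clock: 34.2
eef_pos: [0.596, 0.0859, 0.1211]
orientation: [0.0, 0.152, 0.988, 0.001]
force: [3.9, 0.9, -10.5]
opening: 0.211
```

```bash
python3 st.py last
```

```text
[0.59598156 0.08591318 0.12110508] 2.8361409478117214 0.21139663736556985 34.2 [  3.91082113   0.93455996 -10.47908449] (np.float64(1.9197527001479644), np.float64(0.05443966791304592)) 1.9312480325729684 [ 0.03  0.26  1.74  0.    1.14 -1.24]
```

Request:
{"name": "drive_tool", "arguments": {
  "deltas": [
    [0.006, -0.147, 0, 0, 0, 1, -1],
    [0.006, -0.147, 0, 0, 0, 1, -1],
    [0.006, -0.147, 0, 0, 0, 1, -1],
    [0.006, -0.147, 0, 0, 0, 1, -1],
    [0.006, -0.147, 0, 0, 0, 1, -1],
    [0.004, -0.1, 0, 0, 0, 0.7, -1],
    [0, 0, 0, 0, 0, 0, -1],
    [0, 0, 0, 0, 0, 0, -1]
  ]
}}

```text
clock: 34.87
eef_pos: [0.5836, 0.0635, 0.1211]
orientation: [0.001, 0.37, 0.929, -0.0]
force: [4.4, -2.3, -12.7]
opening: 0.212
```

Request:
{"name": "drive_tool", "arguments": {
  "deltas": [
    [0.002, -0.06, 0, 0, 0, 0.4, -1],
    [0, 0, 0, 0, 0, 0, -1]
  ]
}}

```text
clock: 35.03
eef_pos: [0.5836, 0.0634, 0.1212]
orientation: [0.002, 0.385, 0.923, 0.002]
force: [7.5, 1.2, -14.9]
opening: 0.21
```

Request:
{"name": "drive_tool", "arguments": {
  "deltas": [
    [0, -0.08, 0, 0, 0, 0, -1],
    [0, 0, 0, 0, 0, 0, -1]
  ]
}}

```text
clock: 35.2
eef_pos: [0.5836, 0.0634, 0.1213]
orientation: [0.003, 0.385, 0.923, 0.004]
force: [12.2, 5.7, -18.3]
opening: 0.211
```

```bash
python3 st.py last w22.png
```

```text
[0.58355392 0.06342491 0.1213065 ] 2.351760601123175 0.2113239177556602 35.2 [ 12.1746797    5.69699076 -18.2882142 ] (np.float64(2.3930390948781817), np.float64(0.05511994500041533)) 2.4156283792615145 [-0.01  0.22  1.78  0.01  1.13 -0.8 ]
```

View pics/w22.png

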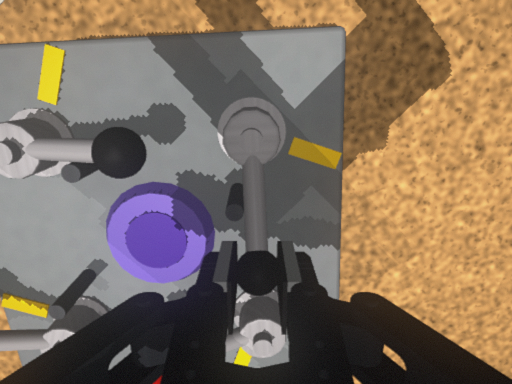

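Last is against its pin: the position is frozen while the force climbs. Now the final nut, next.

Request:
{"name": "drive_tool", "arguments": {
  "deltas": [
    [0, 0, 0, 0, 0, 0, -0.1],
    [0, 0, 0, 0, 0, 0, -0.1],
    [0, 0, -0.5, 0, 0, 0, 0],
    [0, 0, -0.8, 0, 0, 0, 0],
    [0, 0, 0, 0, 0, 0, 0],
    [0, 0, 0, 0, 0, 0, 0]
  ]
}}

```text
clock: 35.75
eef_pos: [0.5827, 0.061, 0.1652]
orientation: [0.003, 0.384, 0.923, 0.001]
force: [0.8, -0.5, -0.8]
opening: 0.498
```

Run:
```python
from geo import *
p,s,e=pose();print(p,s,e['opening'],e['clock'])
p[2]=.163
r,p,s=rows(np.array([.502,-.0728,.163]),0,g=0,start=(p,s),dpsi=lev('next',1.18)+2*np.pi-s);show(r);print(p,s)
```

```text
[0.58268189 0.06096821 0.16520413] 2.352277386118682 0.49803444767198246 35.75
[[-0.08,-0.32,0,0,0,-0.96,0],[-0.05,-0.32,0,0,0,-0.97,0],[-0.03,-0.32,0,0,0,-0.96,0],[-0.01,-0.33,0,0,0,-0.97,0],[0.02,-0.32,0,0,0,-0.96,0],[0.05,-0.32,0,0,0,-0.97,0],[0.07,-0.32,0,0,0,-0.96,0],[0.09,-0.31,0,0,0,-0.97,0],[0.12,-0.31,0,0,0,-0.96,0],[0.14,-0.29,0,0,0,-0.97,0]]
[[0.16,-0.28,0,0,0,-0.96,0],[0.19,-0.27,0,0,0,-0.97,0],[0.2,-0.25,0,0,0,-0.96,0],[0.22,-0.24,0,0,0,-0.97,0],[0.25,-0.22,0,0,0,-0.96,0],[0.25,-0.2,0,0,0,-0.97,0]]
[ 0.50210381 -0.07281594  0.163     ] 3.587477386118681
```

Request:
{"name": "drive_tool", "arguments": {
  "deltas": [
    [-0.08, -0.32, 0, 0, 0, -0.96, 0],
    [-0.05, -0.32, 0, 0, 0, -0.97, 0],
    [-0.03, -0.32, 0, 0, 0, -0.96, 0],
    [-0.01, -0.33, 0, 0, 0, -0.97, 0],
    [0.02, -0.32, 0, 0, 0, -0.96, 0],
    [0.05, -0.32, 0, 0, 0, -0.97, 0],
    [0.07, -0.32, 0, 0, 0, -0.96, 0],
    [0.09, -0.31, 0, 0, 0, -0.97, 0],
    [0.12, -0.31, 0, 0, 0, -0.96, 0],
    [0.14, -0.29, 0, 0, 0, -0.97, 0]
  ]
}}

```text
clock: 36.58
eef_pos: [0.529, -0.0229, 0.1611]
orientation: [-0.001, 0.007, 1.0, 0.0]
force: [0.3, -0.5, 0.6]
opening: 0.501
```

Request:
{"name": "drive_tool", "arguments": {
  "deltas": [
    [0.16, -0.28, 0, 0, 0, -0.96, 0],
    [0.19, -0.27, 0, 0, 0, -0.97, 0],
    [0.2, -0.25, 0, 0, 0, -0.96, 0],
    [0.22, -0.24, 0, 0, 0, -0.97, 0],
    [0.25, -0.22, 0, 0, 0, -0.96, 0],
    [0.25, -0.2, 0, 0, 0, -0.97, 0],
    [0, 0, 0, 0, 0, 0, 0],
    [0, 0, 0, 0, 0, 0, 0],
    [0, 0, 0, 0, 0, 0, 0]
  ]
}}

```text
clock: 37.33
eef_pos: [0.4997, -0.0724, 0.1615]
orientation: [-0.0, -0.22, 0.975, 0.0]
force: [0.2, 0.1, 0.9]
opening: 0.5
```

```bash
python3 look.py next w23.png
```

```text
[ 0.49969457 -0.07239692  0.16150434] -2.6975797925148735 0.5002107075794378 37.3333
256.2370946726449 229.97551085071038
(253.8490566037736, 231.24060260348102, 22.575597763061523, 1139.5)
[ 0.50119935 -0.07312663  0.152     ] 1.1687962031369885 0.05674692973894446 lev -2.6845925299318854
[[-0.01,-0.01,0.31,0,0,-0.04,0],[-0.01,-0.01,0.32,0,0,-0.04,0],[0,-0.01,0.31,0,0,-0.04,0],[-0.01,-0.01,0.31,0,0,-0.03,0]]
[ 0.50113908 -0.07299443  0.12406829] -2.6848659647429614
```

View pics/w23.png

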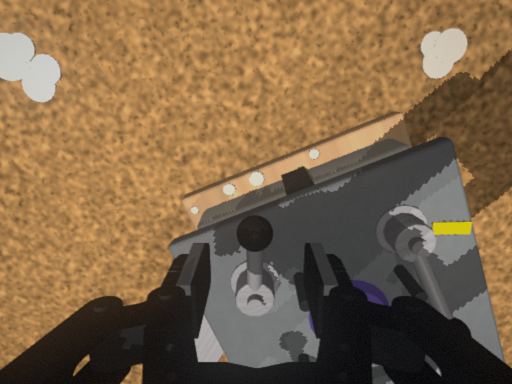

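Ball next is at (255,233). Tool x points outward here, so the arc uses +y.

Request:
{"name": "drive_tool", "arguments": {
  "deltas": [
    [-0.01, -0.01, 0.31, 0, 0, -0.03, 0],
    [-0.01, -0.01, 0.32, 0, 0, -0.03, 0],
    [0, -0.01, 0.31, 0, 0, -0.03, 0],
    [-0.01, -0.01, 0.31, 0, 0, -0.03, 0],
    [0, 0, 0, 0, 0, 0, -0.3],
    [0, 0, 0, 0, 0, 0, -1],
    [0, 0, 0, 0, 0, 0, -1],
    [0, 0, 0, 0, 0, 0, -1]
  ]
}}

```text
clock: 38.05
eef_pos: [0.5001, -0.0732, 0.123]
orientation: [-0.001, -0.226, 0.974, 0.0]
force: [0.9, -0.4, -8.1]
opening: 0.213
```

Request:
{"name": "drive_tool", "arguments": {
  "deltas": [
    [-0.006, 0.147, 0, 0, 0, 1, -1],
    [-0.006, 0.147, 0, 0, 0, 1, -1],
    [-0.006, 0.147, 0, 0, 0, 1, -1],
    [-0.006, 0.147, 0, 0, 0, 1, -1],
    [-0.006, 0.147, 0, 0, 0, 1, -1],
    [-0.006, 0.147, 0, 0, 0, 1, -1],
    [-0.006, 0.147, 0, 0, 0, 1, -1],
    [-0.006, 0.147, 0, 0, 0, 1, -1],
    [-0.006, 0.147, 0, 0, 0, 1, -1]
  ]
}}

```text
clock: 38.8
eef_pos: [0.497, -0.0347, 0.123]
orientation: [-0.0, 0.134, 0.991, -0.0]
force: [3.4, -2.0, -10.7]
opening: 0.215
```

```bash
python3 st.py next
```

```text
[ 0.49703944 -0.03469948  0.12298766] 2.873344507355491 0.2150369737447371 38.8 [  3.37356104  -1.98625361 -10.73794936] (np.float64(1.8642072445295677), np.float64(0.05668689858457597)) 1.894044473029199 [-0.21  0.04  1.98 -0.    1.12 -1.51]
```

Request:
{"name": "drive_tool", "arguments": {
  "deltas": [
    [-0.006, 0.147, 0, 0, 0, 1, -1],
    [-0.006, 0.147, 0, 0, 0, 1, -1],
    [-0.006, 0.147, 0, 0, 0, 1, -1],
    [-0.006, 0.147, 0, 0, 0, 1, -1],
    [-0.006, 0.147, 0, 0, 0, 1, -1],
    [-0.006, 0.147, 0, 0, 0, 1, -1],
    [0, 0, 0, 0, 0, 0, -1],
    [0, 0, 0, 0, 0, 0, -1]
  ]
}}

```text
clock: 39.47
eef_pos: [0.5098, -0.0126, 0.1231]
orientation: [0.0, 0.363, 0.932, -0.001]
force: [2.4, -5.6, -11.8]
opening: 0.214
```

Request:
{"name": "drive_tool", "arguments": {
  "deltas": [
    [-0.002, 0.06, 0, 0, 0, 0.4, -1],
    [0, 0, 0, 0, 0, 0, -1]
  ]
}}

```text
clock: 39.63
eef_pos: [0.5098, -0.0125, 0.1231]
orientation: [-0.001, 0.378, 0.926, -0.003]
force: [0.5, -7.6, -10.0]
opening: 0.209
```

Request:
{"name": "drive_tool", "arguments": {
  "deltas": [
    [0, 0.08, 0, 0, 0, 0, -1],
    [0, 0, 0, 0, 0, 0, -1]
  ]
}}

```text
clock: 39.8
eef_pos: [0.5098, -0.0125, 0.123]
orientation: [-0.002, 0.377, 0.926, -0.005]
force: [-4.8, -11.6, -6.4]
opening: 0.212
```

```bash
python3 st.py next w24.png
```

```text
[ 0.50976767 -0.01246411  0.12296733] 2.368384293014382 0.2122589865238319 39.8 [ -4.83124161 -11.57584398  -6.39433977] (np.float64(2.325065852476044), np.float64(0.05534373266354592)) 2.399004687370308 [-0.16  0.07  1.95 -0.01  1.12 -0.95]
```

View pics/w24.png

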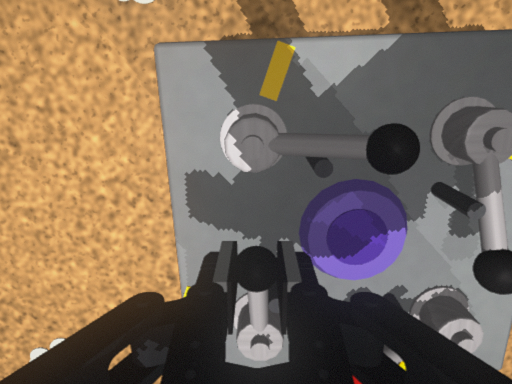

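Request:
{"name": "drive_tool", "arguments": {
  "deltas": [
    [0, 0.07, 0, 0, 0, 0, -1],
    [0, 0, 0, 0, 0, 0, -1],
    [0, 0, 0, 0, 0, 0, -0.1],
    [0, 0, 0, 0, 0, 0, -0.1],
    [0, 0, -0.5, 0, 0, 0, 0],
    [0, 0, -0.8, 0, 0, 0, 0],
    [0, 0, -0.5, 0, 0, 0, 0],
    [0, 0, 0, 0, 0, 0, 0]
  ]
}}

```text
clock: 40.52
eef_pos: [0.519, -0.007, 0.1843]
orientation: [0.005, 0.378, 0.926, 0.002]
force: [1.1, -0.4, -0.1]
opening: 0.504
```

Run:
```python
from geo import *
p,s,e=pose();print(p,s,e['opening'],e['clock'])
r,p,s=rows(np.array([.560,.005,.36]),2.36,g=1,n=7);show(r);print(p,s)
```

```text
[ 0.51898702 -0.00701016  0.184311  ] 2.3658204579756 0.5038670301157067 40.5167
[[-0.1,0.18,-0.84,0,0,0.01,1],[-0.1,0.18,-0.83,0,0,0.01,1],[-0.1,0.17,-0.84,0,0,0.01,1],[-0.1,0.18,-0.84,0,0,0.01,1],[-0.1,0.18,-0.83,0,0,0.01,1],[-0.09,0.18,-0.84,0,0,0.01,1],[-0.1,0.17,-0.84,0,0,0.01,1]]
[0.55984307 0.0049533  0.360111  ] 2.3602204579756005
```

Request:
{"name": "drive_tool", "arguments": {
  "deltas": [
    [-0.1, 0.18, -0.84, 0, 0, 0.01, 1],
    [-0.1, 0.18, -0.83, 0, 0, 0.01, 1],
    [-0.1, 0.17, -0.84, 0, 0, 0.01, 1],
    [-0.1, 0.18, -0.84, 0, 0, 0.01, 1],
    [-0.1, 0.18, -0.83, 0, 0, 0.01, 1],
    [-0.09, 0.18, -0.84, 0, 0, 0.01, 1],
    [-0.1, 0.17, -0.84, 0, 0, 0.01, 1],
    [0, 0, 0, 0, 0, 0, 1],
    [0, 0, 0, 0, 0, 0, 1]
  ]
}}

```text
clock: 41.27
eef_pos: [0.5568, 0.0052, 0.3562]
orientation: [0.002, 0.381, 0.925, 0.001]
force: [0.3, 1.2, -0.5]
opening: 0.999
```

```bash
python3 - <<'E'
from geo import *
p,s,e=pose();print(p,s,e['opening'],e['clock'])
f,c=save('wrist','w25.png');import pickle;pickle.dump(c,open('w25.pkl','wb'))
save('top','top2.png')
cv2.imwrite('pics/w25z.png',cv2.resize(cv2.imread('pics/w25.png')[0:270,100:420],(711,600),interpolation=cv2.INTER_CUBIC))
E
python3 chk.py w25 2.4
```

```text
[0.5567533  0.00519113 0.35617131] 2.3604751159824673 0.9991572999050571 41.2667
rim [0.54668258 0.02674315 0.118     ]
red [262.6 187.8   8.1 175.5] [ 0.5863 -0.0123  0.152 ] [2.329 0.057]
next [218.  138.3  16.  464. ] [ 0.5135 -0.0074  0.152 ] [2.437 0.056]
across [262.8  91.7  17.  560.5] [0.5131 0.0599 0.152 ] [2.446 0.055]
last [312.4 138.2  13.8 267.5] [0.5843 0.0642 0.152 ] [2.374 0.055]
```

View pics/w25z.png

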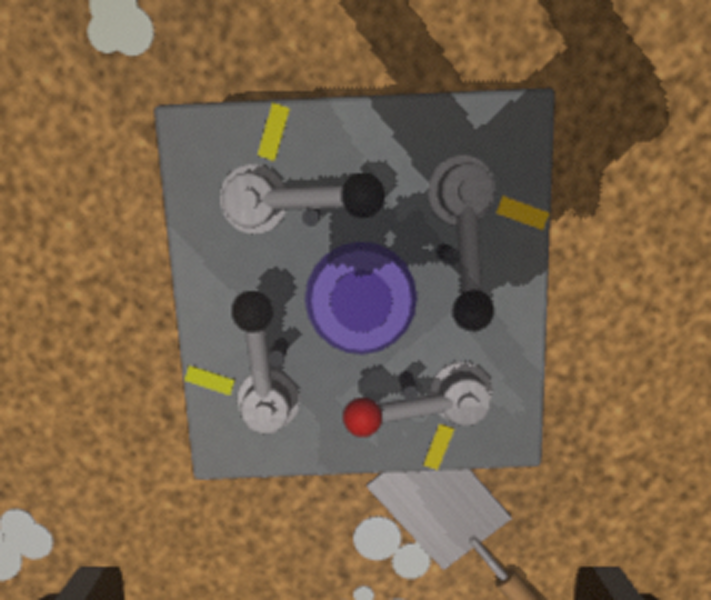

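View pics/top2.png

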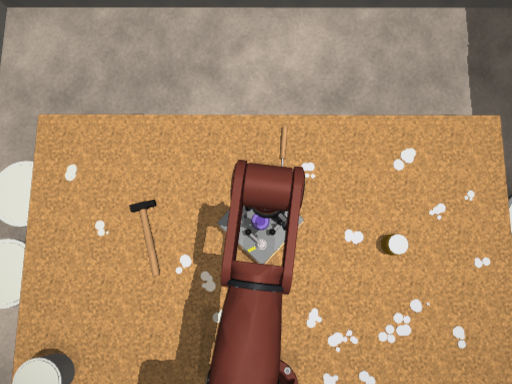

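All four levers lie along the plate edges. The red reading of 2.33 is slightly low, so I'll look closer at the pin contacts.

Run:
```python
import cv2
f=cv2.convertScaleAbs(cv2.imread('pics/w25.png'),alpha=1.6,beta=10)
cv2.imwrite('pics/w25y.png',cv2.resize(f[70:210,190:330],(600,600),interpolation=cv2.INTER_CUBIC))
```

```text
(no output)
```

View pics/w25y.png

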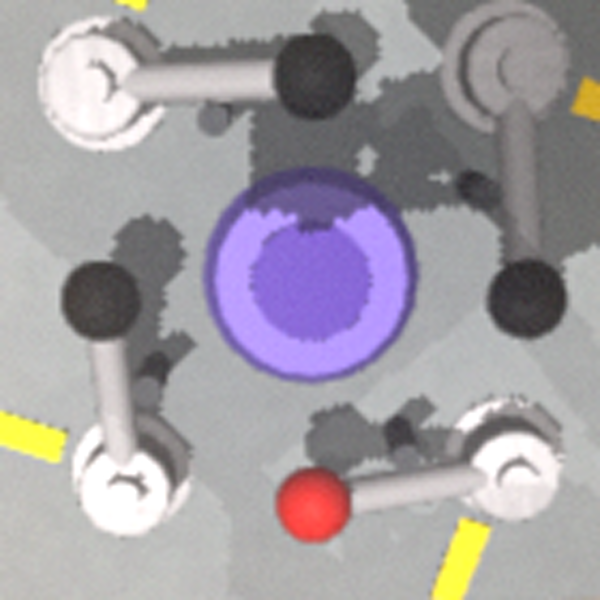

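Run:
```python
from geo import *
import pickle
c=pickle.load(open('w25.pkl','rb'))
for n,x,y,tp in [('red',313,504,(.5851,-.0117)),('next',100,299,(.5098,-.0125)),('across',315,77,(.5092,.0622)),('last',527,298,(.5836,.0634))]:
    q=onplane(c,190+(x-2)/4.286,70+(y-2)/4.286,.152);print(n,q.round(4),turn(n,q),(q[:2]-tp).round(4))
o=env.get_obs();print(o['clock'],o['qvel'].round(3))
```

```text
red [ 0.5857 -0.0117  0.152 ] (np.float64(2.343367967592357), np.float64(0.056566454576243715)) [0.0006 0.    ]
next [ 0.5103 -0.012   0.152 ] (np.float64(2.337363556976775), np.float64(0.05520780678399243)) [0.0005 0.0005]
across [0.5103 0.063  0.152 ] (np.float64(2.370759662738177), np.float64(0.05481965418884401)) [0.0011 0.0008]
last [0.5851 0.0636 0.152 ] (np.float64(2.3715002790411956), np.float64(0.05607519962408245)) [0.0015 0.0002]
41.3667 [-0.003  0.008  0.027 -0.004  0.002  0.003]
```

All four balls are within 1.5 mm of the positions where they were held against their stops. Handing in.

```bash
python3 -c "
from workcell import env
print(env.finish_job())"
```

```text
the job is handed in; nothing more can be done
None
```

All four lever nuts were tightened in two rounds, in the order red, across, last, next, and the job was handed in at about 41 s of the 67 s allowed. I gripped each ball at about 20 N and moved it along its arc.

- **Round 1:** The check picture afterwards gave turns of 1.17 (red), 1.20 (across), 1.21 (last) and 1.17 (next) rad. The target at the yellow stripe is 1.2.
- **Round 2:** I pushed each lever on until it stopped moving while the force kept rising, to about 12–16 N.
- **Last check, gripper clear:** All four balls were within 1.5 mm of the positions where they had been held against their stops.
- **Bystanders:** The mallet, the tin and the visible part of the scraper had not moved in the last pictures.

Some checks disagreed:

- **First grip missed:** I closed once above the red ball, because the fingertips sat about 25 mm higher than the stated TCP geometry implied and a reading taken mid-motion left me 5 mm high. The lever did not move, and I regripped lower.
- **Turns at the stops read low:** The final picture gives 2.34–2.37 rad instead of 2.4. I put this down to a few hundredths of a radian of error in my case pose. The judgement that they rest on the pins comes from force and position, not from that reading.
- **First automatic check of the final picture was off:** It misread two black balls because of shadow (2.44 and 2.45 rad), so I re-measured those by eye.

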